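# Close the horn housing and hold it shut

## Task

Swing the magnifier on its arm out of the way, so that no part of the lens ring is above the horn housing, and leave it there. Then put the loose cover onto the housing's two dowels and press it down against the spring until its face is fully home all round on the lower half. Finish while still gripping the cover and holding it pressed shut: do not let go. Leave the coil, jar, screwdriver and meter where they are.

Things in the scene. Friction and masses are not known exactly. Their poses are not given: they have to be found in the camera images.
- lower_split (a point): Fixed lower half of the horn housing: round aluminium bowl 80 mm across with two square lugs (26 mm), bolted down on a round dark steel plate (150 mm across, 15 mm thick). The point is the centre of its flat upward joint face, 58 mm above the bench (55 mm above the black mat). x runs along the line of its two lugs and dowels, z up.
- dowel_a (a point): Tip of one brass dowel, at x = +50 mm of lower_split: 8 mm in diameter, 18 mm high above the joint face, its top 7 mm tapering to a 3.6 mm tip.
- dowel_b (a point): Tip of the other, equal dowel, at x = -50 mm of lower_split.
- disc_top (a point): Top centre of a sprung copper disc, 48 mm across, in the bowl; 6 mm above the joint face when free. It pushes up with 6 N at first and 12 N when pressed level with the face, so a cover that is let go floats up about 6 mm and must be held down.
- cover_grip (a point): Loose cover half, 0.28 to 0.46 kg, lying right way up on the mat: aluminium disc 80 mm across, 12 mm thick, two square lugs, 126 mm over the lugs. On it a grey grip block 40 mm along x, 30 mm along y, 44 mm high; grip it from above across y. The point is the block's centre, 34 mm above the cover's underside, 22 mm above the disc. z up; it fits either way round.
- cover_face (a point): Centre of the cover's flat underside; axes as cover_grip. Fully home it coincides with lower_split, x axes parallel (either way round).
- hole_a (a point): Lower mouth, in the cover's underside, of a through hole 11 mm in diameter in one lug, at x = +50 mm of cover_grip.
- hole_b (a point): The same for the other lug, at x = -50 mm.
- lamp_arm (a joint): Turn of the magnifier's level arm about its upright post, in rad, growing anticlockwise seen from above; stops at -1.1 and +0.95. It starts near 0, with the lens over the housing. It turns stiffly (about 0.25 N m) and stays where it is left.
- lamp_hinge (a point): On the axis of the magnifier's steel post (its grey round base, 110 mm across, is fixed to the bench), at the height of the arm, 140 mm above the bench. The arm and everything on it lie between 123 and 213 mm above the bench.
- lamp_handle (a point): Upright black handle on the white arm, 150 mm from the hinge axis: a round peg 18 mm in diameter that stands 66 mm above the arm's top. The point is on its axis, 25 mm below its top, 41 mm above the arm and 188 mm above the bench.
- lamp_lens (a point): Centre of the round magnifier lens at the arm's end, 250 mm from the hinge axis; white ring 110 mm across and 20 mm thick, its underside 129 mm above the bench.
- coil: Bystander: upright silver ignition coil with a black top, 54 mm in diameter, 112 mm high, loose; origin at its underside.
- jar: Bystander: amber jar with a black cap, 60 mm in diameter, 65 mm high, loose; origin at its underside.
- screwdriver: Bystander: screwdriver with a blue handle lying on the mat beyond the cover; its own x axis runs from handle to tip.
- meter: Bystander: dark multimeter, 150 x 80 x 45 mm, lying loose to the left; origin at its underside.
Things that resemble listed ones, but are neither listed nor needed, are in the scene too. Leave any brown or turquoise look-alike of the part that bears cover_grip alone.

How it is judged:
By the outcome, as a careful person would: the job done as asked, in the order asked, and still so for the second after the job is handed in, while the arm keeps its last pose, push and grip.
It also fails if it takes over 58 s, if anything falls off the work surface, if the arm or the gripper's body presses on something with over 40 N, if the wrist force passes 120 N, or if a joint passes its speed limit or range.

## Robot

A 7-joint arm with a two-finger parallel gripper is mounted at the origin on the work surface. World frame = base frame: x ahead of the robot, y to its left, z up, the work surface at z = 0. Lengths are in m, angles in rad, forces in N, time in s.
With the tool pointing down it reaches from about 0.375 to 0.925 m from the base axis. Payload 3.1 kg.
Tool frame: the origin (TCP) lies at the very end of the fingers, on their centre line; the grasp point (between the pads) lies 19 mm behind it; x points along the fingers, y is the direction in which the jaws open and shut, and the axes are right-handed (so a half turn about x gives the same grasp; the last joint's range is limited). The gripper opens to 85 mm and grips with 20 to 120 N. Pads are 22 mm wide; open, the fingers measure 114 mm over their backs; the gripper's body (76 mm by 85 mm) begins 54 mm behind the grasp point. The pads swing forward as they close: fully open they stand 13 mm farther back than shut.
Start: joints at [1.069, 0.383, 0.044, 1.598, -0.018, 1.161, -0.05], TCP at [0.255, -0.598, 0.231] pointing down, gripper open.
Joint ranges: [-2.61, 2.61], [-0.41, 2.15], [-1.48, 1.57], [0, 2.5], [-1.57, 4.71], [0.05, 1.97], [-2.85, 2.85]. Speed limits (rad/s): [2.79, 2.79, 3.14, 3.14, 3.14, 3.14, 3.14].

## Interface

Orientations are given as a unit quaternion [w, x, y, z].
In Python, from station import monitor, snapshot, get_calibration, hand_in, spot_in gives the robot as it stands.
- The arm moves only by the tool carry_out, never from a script. Its argument "steps" is a list of rows, each a list of 3 entries, a list of its own where there are three numbers: the shift along the tool's x, y, z each as a share of 500 mm, from -1 to 1, then the turn about the tool's x as a share of pi/2 rad, from -1 to 1, then the opening, from 0 (shut) to 1 (fully open). A call has 1 to 8 rows; each row shifts and turns the pose as measured when the row begins, along the tool's axes as they then stand; what a row does not reach is not made up. A row lasts 1/10 s, in which the tool goes at most 50 mm and 8.59 degrees, less where a joint would pass 70% of its speed; a pose out of reach is approached as far as the arm can. A call with a number of a shift or a turn outside -1 to 1 is refused whole. A call with a gripper value outside its range is refused whole. The fingers move at their own pace and stop on an object; the grip force is fixed at half the most. Time passes only in rows, so rows that do not move let the fingers close. It gives the time, the measured TCP pose, the force and the opening at its end, in the units of the state.
- monitor.read_state(): the state, without advancing time (a new reading comes with each control period).
- snapshot(name): name is "scene" or "top" or "wrist"; returns the picture (480x640x3 uint8, blue, green, red); there is no depth.
- get_calibration(name): a dict with "fx", "fy", "cx", "cy" (pixels), "world_to_cam" (4x4, takes a point from world to camera coordinates). Camera axes: x right, y down, z forward; pixel columns grow to the right and rows downward; lengths in m; the calibration is good to about 2 mm. The wrist camera is an equidistant fisheye: a pixel r from the principal point sees the ray r / f radians off the axis. A picture is of the moment at which its call begins: read the wrist's pose just before it. get_calibration takes no time and is no camera call; for the wrist camera it gives the pose at the moment of the call.
- hand_in(): hands the job in, once; it reports no verdict.
Trained networks look in the newest picture that a camera, given by its name, has taken for a name from the list of things; names that differ only in an ending like _2 or _b are one class to them, and where a whole thing is asked for, a point or a joint stands for the part that bears it (a point fixed in the world has none). Each returns a list of dicts, best first, with "conf" (0 to 1); they miss things now and then, are a little off and sometimes report something else, mostly with a low value. They report only what shows in the picture. A call takes as long as a camera call. They do not tell look-alikes from the thing itself.
- spot_in(target, camera): "location" ([x, y, z] in m, in world coordinates, good to about 4 mm: the middle of the surface that is visible of it).
The state is a dict: "t": time; "q": joint angles; "joint_velocities": joint speeds; "tau": joint torques, N m; "ee_pos": TCP position; "tcp_rot": TCP orientation; "force": force on the tool from outside, world axes, zero at the start; "wrist_torque": the same for the moment, N m; "width": opening from 0.0 (shut) to 1.0 (fully open).
Only numpy, scipy, OpenCV 4.12 (cv2) and the standard library are available. Lean on these libraries where they do the work, as an engineer would, in place of code of your own. Each camera call takes 0.05 s, during which the arm holds its last target.

## Working session

There is one attempt and no reset: what is moved stays moved. The work goes in short steps, Python scripts to look and compute and a tool call to move; the robot and the scene stay as the last step left them, time stands still between calls to the robot, and variables do not carry over. Pictures are saved under pics/ and viewed, and the job is handed in when it is done.

Besides the shell and the picture viewer there is one more tool, called after "Call:" as a command line: name --argument value ..., lists and objects as JSON in quotes. carry_out: Moves the arm, as the interface text tells. Its arguments: {"type":"object","properties":{"steps":{"type":"array","items":{"type":"array"}}},"required":["steps"]}

```bash
ls; mkdir -p pics
python3 - <<'E'
from station import monitor, snapshot, get_calibration, spot_in
import cv2
s=monitor.read_state()
print({k:s[k] for k in ('t','ee_pos','tcp_rot','force','width')})
for n in ('scene','top'):
    cv2.imwrite(f'pics/{n}0.png',snapshot(n))
    for t in ('lower_split','dowel_a','disc_top','cover_grip','cover_face','hole_a','lamp_hinge','lamp_handle','lamp_lens','coil','jar','screwdriver','meter'):
        try: print(n,t,[( [round(float(v),3) for v in d['location']],round(d['conf'],2)) for d in spot_in(t,n)])
        except Exception as e: print(n,t,repr(e))
print(monitor.read_state()['t'])
E
```

```text
pics
{'t': 0.0, 'ee_pos': array([ 0.25498364, -0.59684157,  0.22982811]), 'tcp_rot': array([-0.14087591, -0.69249551, -0.1427313 ,  0.69298754]), 'force': array([-0.79667071, -0.13331008,  0.08034517]), 'width': 1.0028083385978832}
scene lower_split [([0.482, 0.017, 0.054], 0.82), ([0.459, -0.32, 0.013], 0.47)]
scene dowel_a [([0.488, 0.011, 0.058], 0.56)]
scene disc_top [([0.46, -0.318, 0.016], 0.69), ([0.473, 0.022, 0.066], 0.55), ([0.483, 0.016, 0.06], 0.2)]
scene cover_grip [([0.388, -0.154, 0.017], 0.88), ([0.577, -0.176, 0.014], 0.87), ([0.46, -0.318, 0.017], 0.81)]
scene cover_face [([0.579, -0.176, 0.014], 0.84), ([0.461, -0.321, 0.016], 0.77), ([0.388, -0.159, 0.018], 0.63), ([0.431, -0.539, 0.046], 0.63)]
scene hole_a [([0.461, -0.322, 0.017], 0.97), ([0.58, -0.174, 0.014], 0.78), ([0.383, -0.15, 0.016], 0.69)]
scene lamp_hinge [([0.496, 0.079, 0.147], 0.83), ([0.486, 0.013, 0.055], 0.67)]
scene lamp_handle [([0.49, 0.073, 0.146], 0.81)]
scene lamp_lens [([0.496, 0.074, 0.147], 0.89), ([0.431, -0.538, 0.044], 0.66)]
scene coil [([0.797, -0.114, 0.075], 0.95)]
scene jar [([0
[... 271 characters left out ...]
], 0.75), ([0.372, -0.147, 0.014], 0.74), ([0.561, -0.168, 0.015], 0.69)]
top cover_face [([0.56, -0.17, 0.015], 0.97), ([0.37, -0.146, 0.014], 0.71), ([0.448, -0.311, 0.013], 0.6)]
top hole_a [([0.374, -0.147, 0.013], 0.77), ([0.555, -0.173, 0.013], 0.66), ([0.445, -0.311, 0.014], 0.65)]
top lamp_hinge [([0.482, 0.062, 0.146], 0.69)]
top lamp_handle [([0.486, 0.061, 0.145], 0.6)]
top lamp_lens [([0.486, 0.063, 0.143], 0.89), ([0.677, -0.28, 0.022], 0.64), ([0.446, -0.313, 0.015], 0.32)]
top coil [([0.777, -0.105, 0.089], 0.69)]
top jar [([0.413, -0.529, 0.067], 0.55)]
top screwdriver [([0.678, -0.28, 0.025], 0.8)]
top meter [([0.455, 0.582, 0.033], 0.87), ([0.447, -0.311, 0.014], 0.21)]
1.4
```

View pics/scene0.png

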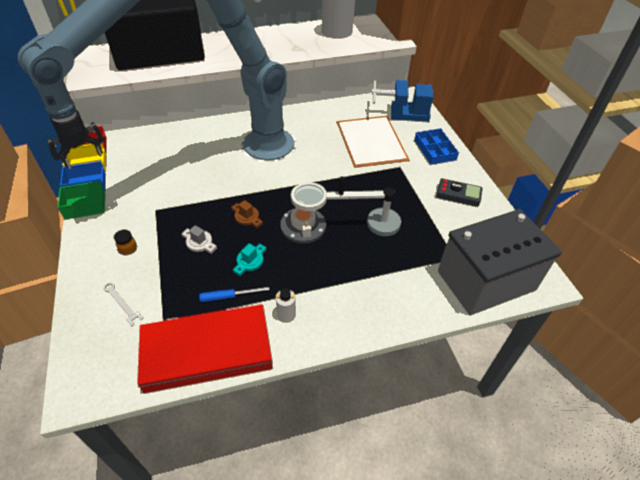

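View pics/top0.png

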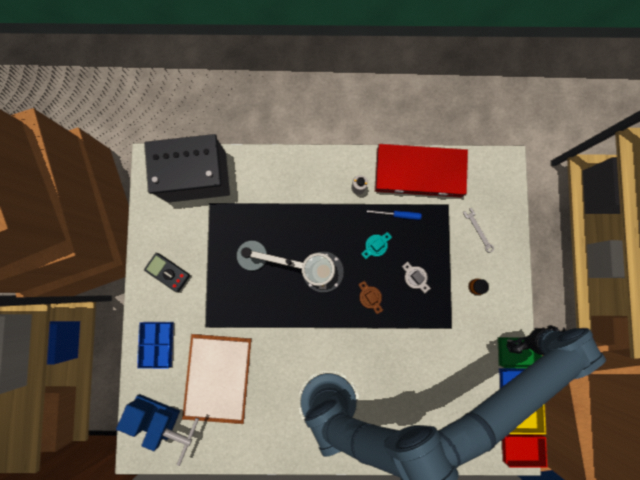

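Run:
```python
import cv2, numpy as np
a=cv2.imread('pics/scene0.png');b=cv2.imread('pics/top0.png')
c1=cv2.resize(a[160:310,150:410],None,fx=3,fy=3,interpolation=cv2.INTER_CUBIC)
cv2.imwrite('pics/c_scene.png',c1)
c2=cv2.resize(b[200:325,230:450],None,fx=3.6,fy=3.6,interpolation=cv2.INTER_CUBIC)
cv2.imwrite('pics/c_top.png',c2)
from station import get_calibration
for n in('scene','top','wrist'):
    c=get_calibration(n);print(n,{k:np.round(v,4).tolist() for k,v in c.items()})
```

```text
scene {'fx': 473.9014, 'fy': 473.9014, 'cx': 313.4507, 'cy': 231.3999, 'world_to_cam': [[0.2638, 0.9645, 0.01, -0.18], [0.7201, -0.19, -0.6674, -0.3465], [-0.6418, 0.1832, -0.7447, 1.8681], [0.0, 0.0, 0.0, 1.0]]}
top {'fx': 451.437, 'fy': 451.437, 'cx': 320.7355, 'cy': 240.5016, 'world_to_cam': [[0.0057, -1.0, 0.0048, 0.024], [-0.9939, -0.0062, -0.1097, 0.5759], [0.1098, -0.0042, -0.994, 1.6151], [0.0, 0.0, 0.0, 1.0]]}
wrist {'fx': 371.6483, 'fy': 371.6483, 'cx': 320.0216, 'cy': 236.8653, 'world_to_cam': [[0.3929, -0.9196, 0.0002, -0.6509], [-0.8798, -0.3758, 0.2911, -0.0376], [-0.2676, -0.1146, -0.9567, 0.3789], [0.0, 0.0, 0.0, 1.0]]}
```

View pics/c_scene.png

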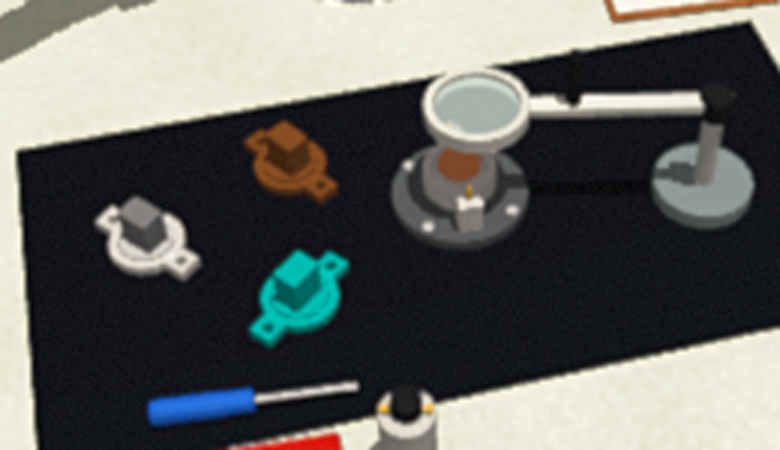

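View pics/c_top.png

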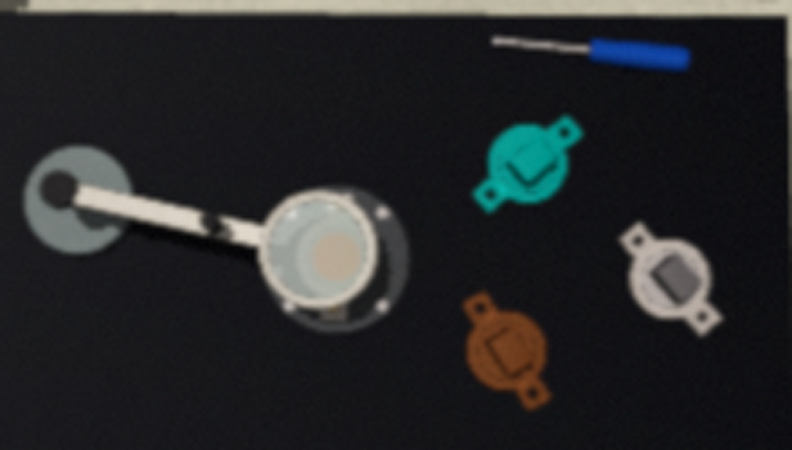

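```bash
cat > h.py <<'E'
import numpy as np, cv2
from scipy.spatial.transform import Rotation as Rn
from station import monitor, snapshot, get_calibration, spot_in
def P(n,c=None):
    c=c or get_calibration(n)
    K=np.array([[c['fx'],0,c['cx']],[0,c['fy'],c['cy']],[0,0,1]]);return K@np.array(c['world_to_cam'])[:3]
def tri(us,ut):
    X=cv2.triangulatePoints(P('scene'),P('top'),np.array(us,float).reshape(2,1),np.array(ut,float).reshape(2,1))[:,0]
    X=X[:3]/X[3]
    r=[np.round((lambda p:p[:2]/p[2])(P(n)@np.append(X,1))-u,1) for n,u in(('scene',us),('top',ut))]
    return np.round(X,4),r
def onplane(n,uv,z,c=None):
    M=P(n,c); H=M[:,[0,1,3]].copy(); H[:,2]+=M[:,2]*z
    v=np.linalg.solve(H,[uv[0],uv[1],1]);return v[:2]/v[2]
def wray(uv,c):
    v=np.array([uv[0]-c['cx'],uv[1]-c['cy']]);r=np.hypot(*v);th=r/c['fx']
    d=np.array([np.sin(th)*v[0]/max(r,1e-9),np.sin(th)*v[1]/max(r,1e-9),np.cos(th)])
    T=np.array(c['world_to_cam']);R=T[:3,:3];return -R.T@T[:3,3],R.T@d
def wplane(uv,z,c):
    o,d=wray(uv,c);return (o+d*(z-o[2])/d[2])[:2]
def wproj(X,c):
    p=(np.array(c['world_to_cam'])@np.append(X,1))[:3];r=np.hypot(p[0],p[1]);th=np.arctan2(r,p[2])
    return np.array([c['cx'],c['cy']])+c['fx']*th*p[:2]/r
def Rt(s=None):
    s=s or monitor.read_state();q=s['tcp_rot'];return Rn.from_quat(np.r_[q[1:],q[0]]).as_matrix()
def goal(X,yaw=None):
    "shares to reach world X of TCP; yaw: desired direction of tool y in xy (deg, mod 180)"
    s=monitor.read_state();R=Rt(s);d=R.T@(np.array(X)-s['ee_pos'])
    y=np.degrees(np.arctan2(R[1,1],R[0,1]))
    print('tcp',np.round(s['ee_pos'],4),'tool x',np.round(R[:,0],3),'yaw y',round(y,2),'w',round(s['width'],3),'F',np.round(s['force'],1),'t',round(s['t'],2),'q',np.round(s['q'],2).tolist())
    print('d tool mm',np.round(d*1000,1),'shares',np.round(d/.5,4))
    if yaw is not None:
        e=(yaw-y+90)%180-90
        # turn about tool x (down): +turn -> yaw decreases
        print('turn deg about tool x',round(-e,2),'share',round(-e/90,4))
def save(n,name,crop=None,f=1):
    im=snapshot(n)
    if crop: x0,y0,x1,y1=crop; im=im[y0:y1,x0:x1]
    im=cv2.resize(im,None,fx=f,fy=f,interpolation=cv2.INTER_CUBIC); cv2.imwrite('pics/'+name,im)
E
python3 - <<'E'
from h import *
for n,a,b in (('hinge top',(389,192.3),(246.4,252.8)),('handle top',(341.5,178),(289,262)),('lens',(308.7,194.3),(318.6,269.2)),('block top',(197.3,230),(418.9,276.7))): print(n,tri(a,b))
print('base', onplane('scene',(384,221),.015),onplane('top',((78/3.6)+230,200/3.6+200),.015))
print('lens top',onplane('top',(318.6,269.2),.149),onplane('scene',(308.7,193.5),.149))
print('plate top',onplane('top',(340/3.6+230,260/3.6+200),.018),onplane('scene',(150+460/3,160+187/3),.018))
goal([.5,.1,.25],0)
E
```

```text
hinge top (array([0.5212, 0.283 , 0.1449]), [array([-1.2,  0.1]), array([-1.1, -0.4])])
handle top (array([0.4869, 0.1347, 0.2082]), [array([-1.3,  0. ]), array([-1.3, -0.4])])
lens (array([0.4669, 0.0385, 0.1456]), [array([-1.2,  0. ]), array([-1.1, -0.3])])
block top (array([ 0.4461, -0.317 ,  0.0593]), [array([-1.6, -0.1]), array([-1.5, -0.2])])
base [0.52276099 0.28649292] [0.52047058 0.2805074 ]
lens top [0.46569808 0.03462799] [0.46774209 0.04198982]
plate top [0.46089574 0.013246  ] [0.46309217 0.02526996]
tcp [ 0.2554 -0.5977  0.2313] tool x [ 0. -0. -1.] yaw y -66.86 w 0.996 F [-0.5  0.2  0.5] t 1.4 q [1.07, 0.38, 0.04, 1.6, -0.02, 1.16, -0.05]
d tool mm [ -18.7 -545.5 -499.1] shares [-0.0374 -1.091  -0.9982]
turn deg about tool x -66.86 share -0.7429
```

Call:
carry_out --steps '[[[-0.03,-0.07,-0.06],0,1],[[-0.03,-0.07,-0.06],0,1],[[-0.03,-0.07,-0.06],0,1],[[-0.02,-0.07,-0.065],0,1],[[0,-0.073,-0.067],0,1],[[0,-0.073,-0.067],0,1]]'

```text
t: 2.0
ee_pos: [0.3444, -0.3284, 0.2859]
tcp_rot: [-0.137, -0.693, -0.135, 0.695]
force: [0.6, 0.7, -0.7]
width: 1.001
```

Run:
```python
from h import *
c=get_calibration('wrist'); im=snapshot('wrist'); cv2.imwrite('pics/w1.png',im)
import pickle; pickle.dump(c,open('pics/w1.pkl','wb'))
for t in ('cover_grip','lamp_handle'): print(t,[(np.round(d['location'],3).tolist(),d['conf']) for d in spot_in(t,'wrist')])
goal([.489,.137,.29],0)
```

```text
cover_grip [([0.439, -0.319, 0.014], 0.9), ([0.523, -0.187, 0.01], 0.7), ([0.371, -0.159, 0.018], 0.61)]
lamp_handle [([0.433, 0.013, 0.142], 0.84)]
tcp [ 0.346  -0.3263  0.2858] tool x [-0.002 -0.003 -1.   ] yaw y -67.37 w 1.004 F [-0.7 -1.  -0. ] t 2.15 q [0.8, 0.01, -0.13, 1.93, 0.0, 1.2, -0.51]
d tool mm [  -5.8 -372.7 -310.2] shares [-0.0115 -0.7453 -0.6204]
turn deg about tool x -67.37 share -0.7486
```

View pics/w1.png

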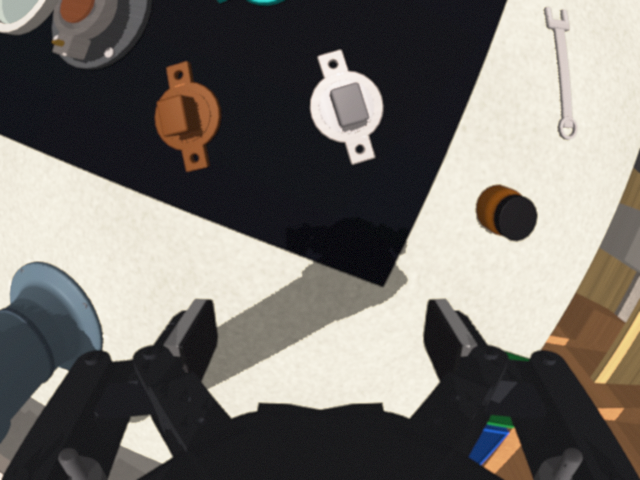

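Call:
carry_out --steps '[[[-0.01,-0.075,-0.062],0,1],[[0,-0.075,-0.062],0,1],[[0,-0.075,-0.062],0,1],[[0,-0.075,-0.062],0,1],[[0,-0.075,-0.062],0,1],[[0,-0.075,-0.062],0,1],[[0,-0.075,-0.062],0,1],[[0,0,0],-0.09,0.8]]'

```text
t: 2.95
ee_pos: [0.4516, -0.0066, 0.2914]
tcp_rot: [0.183, 0.686, 0.176, -0.682]
force: [0.2, 0.3, 0.8]
width: 0.856
```

Call:
carry_out --steps '[[[0,0,0],-0.095,0.8],[[0,0,0],-0.095,0.8],[[0,0,0],-0.095,0.8],[[0,0,0],-0.095,0.8],[[0,0,0],-0.095,0.8],[[0,0,0],-0.095,0.8],[[0,0,0],-0.095,0.8],[[0,0,0],0,0.8]]'

```text
t: 3.75
ee_pos: [0.4559, -0.017, 0.2921]
tcp_rot: [0.499, 0.505, 0.491, -0.505]
force: [0.4, 1.0, 0.7]
width: 0.803
```

Run:
```python
from h import *
c=get_calibration('wrist'); im=snapshot('wrist'); cv2.imwrite('pics/w2.png',im)
import pickle; pickle.dump(c,open('pics/w2.pkl','wb'))
goal([.489,.137,.29],0)
print('handle pix for estimates',wproj([.487,.135,.213],c),wproj([.487,.135,.147],c))
```

```text
tcp [ 0.4559 -0.0172  0.2921] tool x [ 0.009 -0.009 -1.   ] yaw y -1.25 w 0.8 F [-1.1 -0.7  0.1] t 3.8 q [0.45, -0.03, -0.5, 1.95, -0.01, 1.21, -0.06]
d tool mm [   1.    29.7 -154.9] shares [ 0.002   0.0594 -0.3097]
turn deg about tool x -1.25 share -0.0139
handle pix for estimates [365.78084252  -0.89667329] [354.7942455   25.98283592]
```

View pics/w2.png

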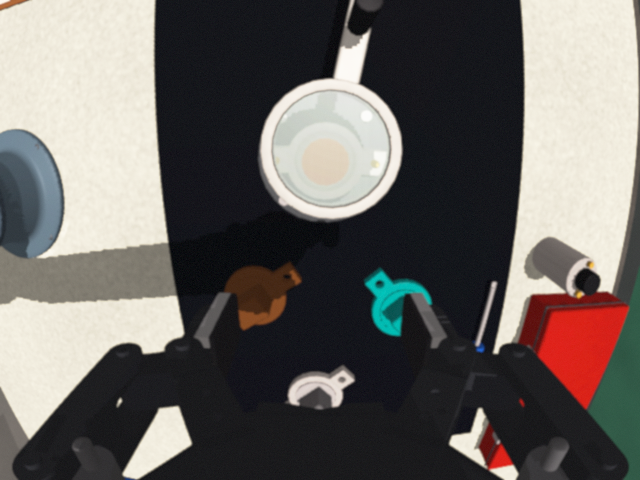

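Run:
```python
from h import *
import pickle
c=pickle.load(open('pics/w2.pkl','rb'))
print(wplane((358,37),.149,c),wplane((371,4),.213,c),'lens',wplane((331,149),.149,c))
```

```text
[0.48899551 0.12548828] [0.49001376 0.13185658] lens [0.46706178 0.03823166]
```

Call:
carry_out --steps '[[[0,0.016,-0.095],-0.04,0.8],[[0,0.016,-0.095],-0.04,0.8],[[0,0.016,-0.09],0,0.8],[[0,0.014,-0.02],0,0.8],[[0,0,0],0,0.8]]'

```text
t: 4.3
ee_pos: [0.4848, 0.1323, 0.2911]
tcp_rot: [0.524, 0.481, 0.514, -0.48]
force: [0.7, -0.3, -0.4]
width: 0.8
```

Run:
```python
from h import *
c=get_calibration('wrist'); im=snapshot('wrist'); cv2.imwrite('pics/w3.png',im)
import pickle; pickle.dump(c,open('pics/w3.pkl','wb'))
goal([.489,.132,.29],0)
print('handle pix for estimates',wproj([.489,.132,.213],c),wproj([.489,.132,.147],c))
```

```text
tcp [0.4843 0.132  0.2911] tool x [ 0.01  -0.008 -1.   ] yaw y 4.44 w 0.8 F [-0.6  1.  -0.9] t 4.35 q [0.28, 0.09, -0.66, 1.85, 0.07, 1.21, -0.33]
d tool mm [1.1 4.7 0.3] shares [0.0022 0.0094 0.0007]
turn deg about tool x 4.44 share 0.0493
handle pix for estimates [324.82566354 246.47017743] [322.91563708 219.49858679]
```

View pics/w3.png

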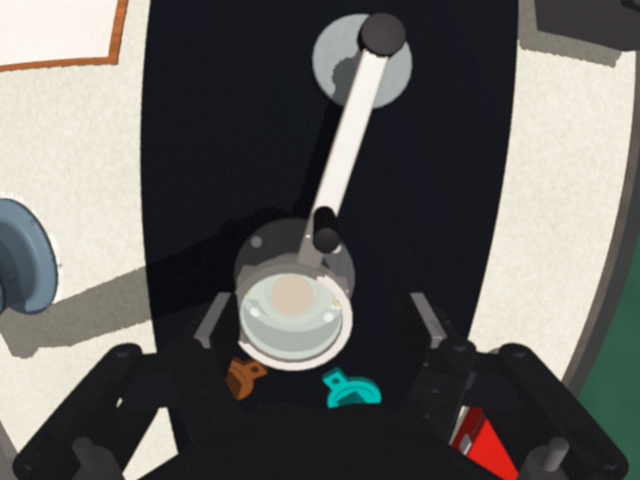

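Call:
carry_out --steps '[[[0.08,0.01,-0.006],0,0.8],[[0.08,0,0],0,0.8],[[0.08,0,0],0,0.8],[[0,0,0],0,0.7]]'

```text
t: 4.75
ee_pos: [0.4942, 0.1262, 0.1701]
tcp_rot: [0.522, 0.486, 0.507, -0.484]
force: [-0.5, 0.2, -0.0]
width: 0.699
```

Run:
```python
from h import *
import pickle
c=pickle.load(open('pics/w3.pkl','rb'))
print(wplane((322,215),.149,c),wplane((326,241),.213,c),'hinge',wplane((382,34),.155,c))
save('scene','s2.png',(200,120,480,330),2.8)
goal([.489,.135,.17],0)
```

```text
[0.48791164 0.13612094] [0.48943545 0.13564062] hinge [0.52108018 0.28018809]
tcp [0.4966 0.1269 0.1731] tool x [ 0.022 -0.011 -1.   ] yaw y 3.39 w 0.698 F [0.2 0.2 0.4] t 4.8 q [0.24, 0.24, -0.64, 1.97, 0.19, 0.97, -0.44]
d tool mm [ 2.8 -7.1 -8.6] shares [ 0.0056 -0.0143 -0.0172]
turn deg about tool x 3.39 share 0.0377
```

View pics/s2.png

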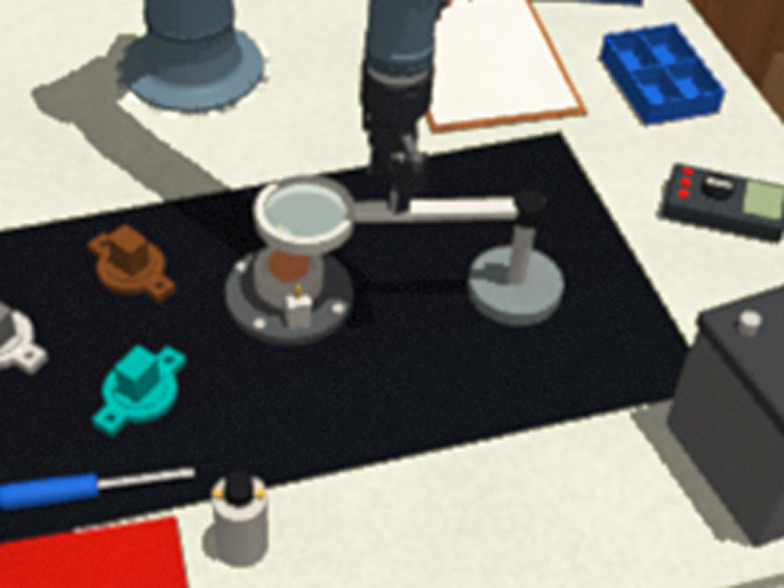

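Call:
carry_out --steps '[[[0.004,-0.012,-0.017],0,0.4],[[0,0,0],0,0.4],[[0,0,0],0,0.4]]'

```text
t: 5.1
ee_pos: [0.4936, 0.1348, 0.1765]
tcp_rot: [0.524, 0.491, 0.503, -0.482]
force: [0.9, -0.3, 0.2]
width: 0.403
```

Run:
```python
from h import *
goal([.549,.134,.17])
```

```text
tcp [0.4936 0.1348 0.1765] tool x [ 0.031 -0.011 -0.999] yaw y 3.1 w 0.403 F [ 0.9 -0.3  0.2] t 5.1 q [0.23, 0.23, -0.65, 1.97, 0.19, 0.97, -0.46]
d tool mm [ 8.2 55.   3.7] shares [0.0163 0.1101 0.0073]
```

Call:
carry_out --steps '[[[0.006,0.04,0.004],0,0.4],[[0.003,0.04,0.002],0,0.4],[[0.003,0.04,0],0,0.4],[[0.003,0.04,-0.008],0,0.4]]'

```text
t: 5.5
ee_pos: [0.569, 0.1364, 0.175]
tcp_rot: [0.524, 0.486, 0.502, -0.487]
force: [-2.3, -1.7, 1.9]
width: 0.399
```

Run:
```python
from h import *
goal([.604,.156,.17])
```

```text
tcp [0.569  0.1364 0.175 ] tool x [ 0.021 -0.023 -1.   ] yaw y 3.11 w 0.399 F [-2.3 -1.7  1.9] t 5.5 q [0.18, 0.38, -0.6, 1.8, 0.28, 1.04, -0.48]
d tool mm [  5.3  35.9 -17.8] shares [ 0.0107  0.0718 -0.0355]
```

Call:
carry_out --steps '[[[0.004,0.03,-0.011],0,0.4],[[0.003,0.03,-0.015],0,0.4],[[0.003,0.03,-0.018],0,0.4],[[0,0,0],0,0.4]]'

```text
t: 5.9
ee_pos: [0.6161, 0.1585, 0.1752]
tcp_rot: [0.524, 0.486, 0.5, -0.489]
force: [-1.4, -0.7, 0.5]
width: 0.396
```

Run:
```python
from h import *
goal([.612,.16,.17])
save('top','t2.png',(200,180,480,340),2.8)
save('scene','s3.png',(200,120,480,330),2.8)
```

```text
tcp [0.6161 0.1585 0.1752] tool x [ 0.021 -0.027 -0.999] yaw y 2.84 w 0.396 F [-1.4 -0.7  0.5] t 5.9 q [0.12, 0.47, -0.58, 1.67, 0.32, 1.08, -0.51]
d tool mm [ 5.  -4.2 -1.8] shares [ 0.0101 -0.0083 -0.0037]
```

View pics/t2.png

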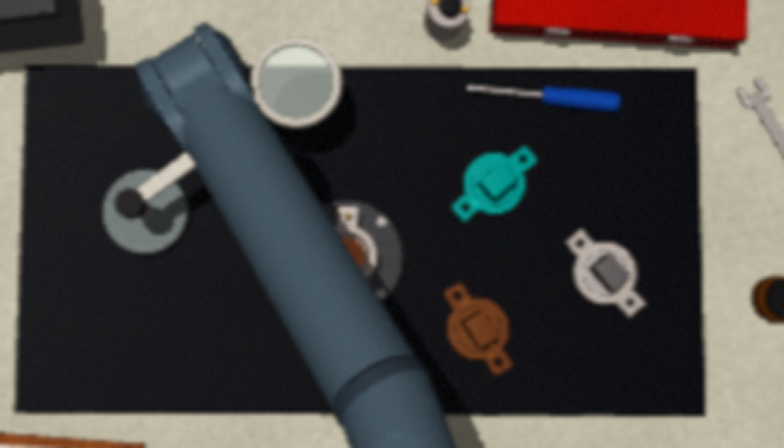

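View pics/s3.png

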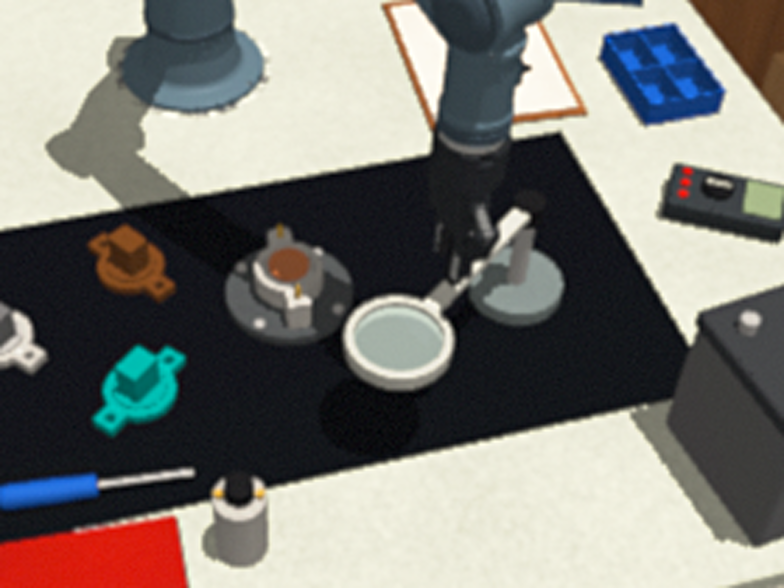

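Call:
carry_out --steps '[[[0,-0.012,0],0,0.8],[[0,0,0],0,0.8],[[-0.06,0,0],0,0.8],[[-0.08,0,0],0,0.8],[[-0.09,0,0],0,0.8],[[-0.02,-0.08,0.04],0,0.8],[[0,-0.08,0.05],0,0.8],[[0,-0.08,0.06],0,1]]'

```text
t: 6.8
ee_pos: [0.4865, 0.081, 0.3064]
tcp_rot: [0.527, 0.485, 0.501, -0.486]
force: [0.9, -1.2, -0.3]
width: 0.946
```

Run:
```python
from h import *
goal([.462,-.04,.29],90)
```

```text
tcp [0.4865 0.081  0.3064] tool x [ 0.025 -0.026 -0.999] yaw y 3.22 w 0.946 F [ 0.9 -1.2 -0.3] t 6.8 q [0.34, 0.04, -0.62, 1.86, 0.06, 1.23, -0.24]
d tool mm [ 18.9 -31.7 119. ] shares [ 0.0379 -0.0634  0.238 ]
turn deg about tool x -86.78 share -0.9642
```

Run:
```python
from h import *
import pickle
c=get_calibration('wrist'); im=snapshot('wrist'); cv2.imwrite('pics/w4.png',im)
pickle.dump((c,monitor.read_state()['ee_pos']),open('pics/w4.pkl','wb'))
p=wproj([.462,.02,.06],c);print(p)
x0,y0=int(p[0])-100,max(0,int(p[1])-75)
cv2.imwrite('pics/w4c.png',cv2.resize(im[y0:y0+150,x0:x0+200],None,fx=4,fy=4,interpolation=cv2.INTER_CUBIC));print(x0,y0)
for t in ('lower_split','dowel_a','disc_top'): print(t,[(np.round(d['location'],4).tolist(),round(d['conf'],2)) for d in spot_in(t,'wrist')])
```

```text
[289.07546403 243.41797784]
189 168
lower_split [([0.4637, 0.0275, 0.0597], 0.63), ([0.6407, 0.1133, 0.1432], 0.51)]
dowel_a [([0.4624, 0.0248, 0.058], 0.66), ([0.4638, 0.0174, 0.0644], 0.57)]
disc_top [([0.6697, -0.2413, 0.0202], 0.71), ([0.4642, 0.0236, 0.066], 0.6)]
```

View pics/w4c.png

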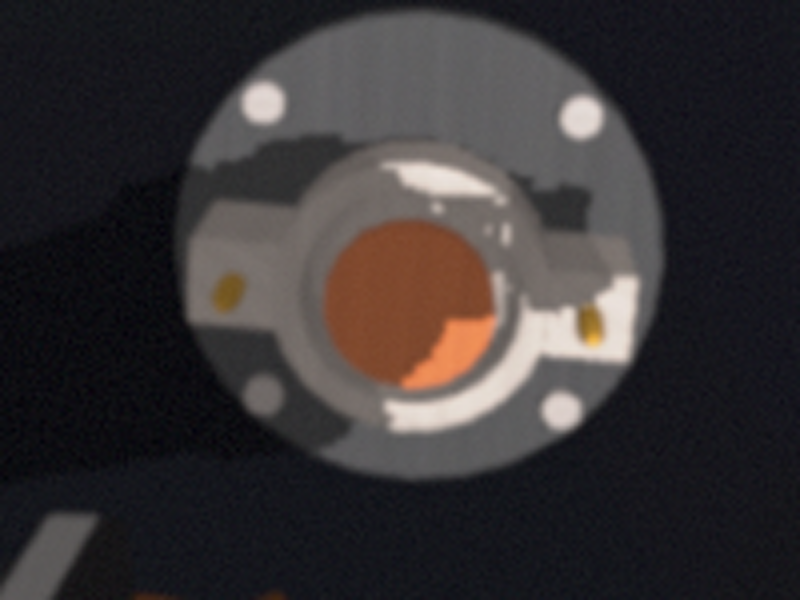

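View pics/w4.png

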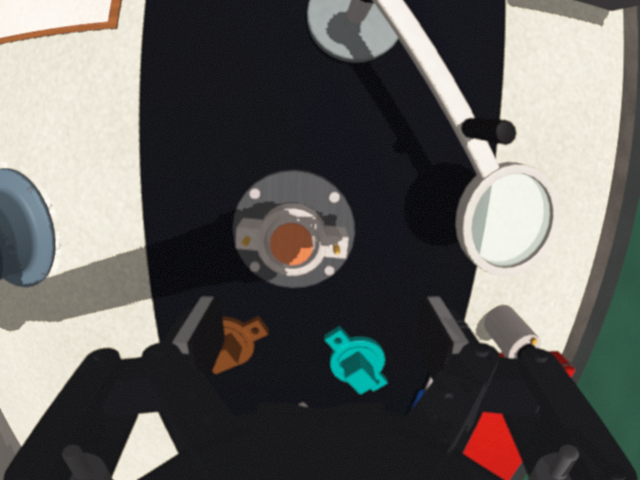

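Run:
```python
from h import *
import pickle
c,_=pickle.load(open('pics/w4.pkl','rb'))
f=lambda u,v:((u+.5)/4-.5+189,(v+.5)/4-.5+168)
A=wplane(f(228,292),.067,c);B=wplane(f(591,325),.067,c)
print('dowels',A,B,'d',np.linalg.norm(A-B),'mid',(A+B)/2,'ang',np.degrees(np.arctan2(*(B-A)[::-1])))
print('disc',wplane(f(411,304),.064,c),'plate top',wplane(f(420,244),.018,c))
T=np.array(c['world_to_cam']);print('cam pos',-T[:3,:3].T@T[:3,3])
# bolts
b=[wplane(f(*p),.02,c) for p in((264,103),(581,117),(561,411),(264,396))];print('bolts mean',np.mean(b,0))
# scene/top estimate from pics s3,t2
g=lambda u,v:((u+.5)/2.8-.5+200,(v+.5)/2.8-.5+120)
print('scene dowel tips',onplane('scene',g(281,229),.076),onplane('scene',g(297,288),.076))
```

```text
dowels [0.41461538 0.0233774 ] [0.51402314 0.0186554 ] d 0.09951984219446285 mid [0.46431926 0.0210164 ] ang -2.719582507039145
disc [0.46470118 0.0213131 ] plate top [0.46506914 0.02419528]
cam pos [0.47917842 0.15822334 0.44651044]
bolts mean [0.46425869 0.01929142]
scene dowel tips [0.42274706 0.0249384 ] [0.51823558 0.01918958]
```

Call:
carry_out --steps '[[[0.01,-0.021,0.09],0,1],[[0.01,-0.021,0.09],0,1],[[0.01,-0.021,0.09],0,1],[[0.01,-0.021,0.09],0,1],[[0.01,-0.021,0.09],0,1],[[0.01,-0.021,0.09],0,1],[[0.01,-0.021,0.09],0,1],[[0.01,-0.021,0.09],0,1]]'

```text
t: 7.8
ee_pos: [0.441, -0.2833, 0.2778]
tcp_rot: [0.539, 0.482, 0.503, -0.473]
force: [0.2, 0.1, 1.0]
width: 0.996
```

Call:
carry_out --steps '[[[0,-0.02,0.05],0.09,1],[[0,0,0],0.09,1],[[0,0,0],0.09,1],[[0,0,0],0.09,1],[[0,0,0],0.09,1],[[0,0,0],0.09,1],[[0,0,0],0.08,1],[[0,0,0],0,1]]'

```text
t: 8.6
ee_pos: [0.4426, -0.3207, 0.2772]
tcp_rot: [0.238, 0.684, 0.209, -0.657]
force: [0.0, -0.1, 0.5]
width: 0.999
```

Run:
```python
from h import *
import pickle
c=get_calibration('wrist'); im=snapshot('wrist'); cv2.imwrite('pics/w5.png',im)
pickle.dump((c,monitor.read_state()['ee_pos']),open('pics/w5.pkl','wb'))
p=wproj([.446,-.317,.03],c);print(p)
x0,y0=int(p[0])-100,min(330,max(0,int(p[1])-75))
cv2.imwrite('pics/w5c.png',cv2.resize(im[y0:y0+150,x0:x0+200],None,fx=4,fy=4,interpolation=cv2.INTER_CUBIC));print(x0,y0)
print([(np.round(d['location'],4).tolist(),round(d['conf'],2)) for d in spot_in('cover_grip','wrist')])
goal([.446,-.317,.1],-52)
```

```text
[306.11462779 197.79085498]
206 122
[([0.3811, -0.1605, 0.0151], 0.77), ([0.5572, -0.1815, 0.0145], 0.71)]
tcp [ 0.4423 -0.3206  0.2772] tool x [ 0.05  -0.028 -0.998] yaw y -53.01 w 0.998 F [ 0.2  0.4 -0.4] t 8.7 q [0.7, 0.12, -0.16, 1.83, 0.02, 1.13, -0.39]
d tool mm [177.   -9.9  -1. ] shares [ 0.354  -0.0198 -0.0021]
turn deg about tool x -1.01 share -0.0113
```

View pics/w5c.png

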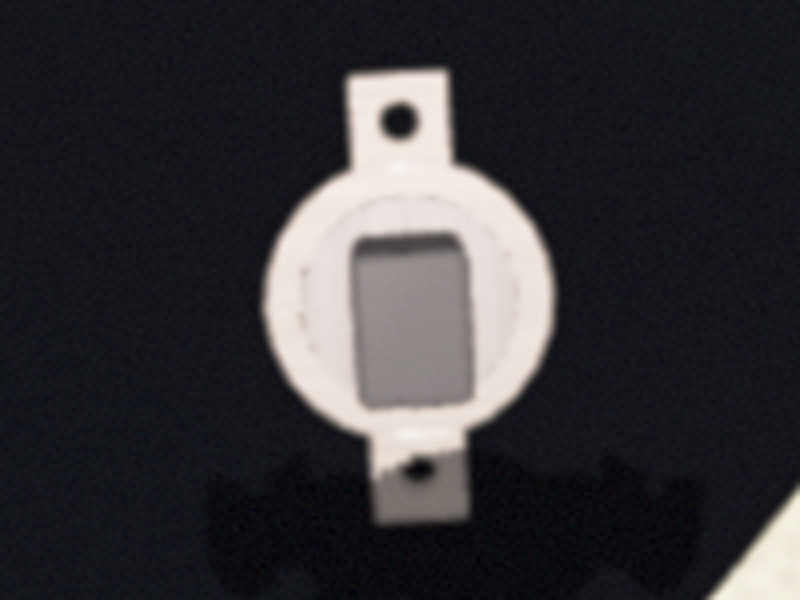

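Run:
```python
from h import *
import pickle
c,_=pickle.load(open('pics/w5.pkl','rb'))
c0z=np.array([-.2676,-.1146,-.9567]); 
R0=Rn.from_quat([-0.69249551,-0.1427313,0.69298754,-0.14087591]).as_matrix()
print('cam axis in tool, t0',R0.T@c0z)
for i in range(2):
    R=Rt();s=monitor.read_state();C=np.array(get_calibration('wrist')['world_to_cam'])
    print('now',R.T@C[2,:3],'toolx',R[:,0],'jaw',R[:,1],s['t'])
    snapshot('top')
f=lambda u,v:((u+.5)/4-.5+206,(v+.5)/4-.5+122)
A=wplane(f(399,121),.015,c);B=wplane(f(419,467),.015,c)
# block top corners z=.059
K=[wplane(f(*p),.059,c) for p in((356,250),(466,246),(472,402),(364,407))]
print('holes',A,B,np.linalg.norm(A-B),'mid',(A+B)/2,'ang',np.degrees(np.arctan2(*(A-B)[::-1])))
print('block',np.mean(K,0),[round(float(np.linalg.norm(K[i]-K[(i+1)%4])),4) for i in range(4)])
for z in (.015,.025,.035): print(z,wplane(f(409,302),z,c))
print('lug corners mid',np.mean([wplane(f(*p),.015,c) for p in((348,74),(449,70),(469,519),(377,523))],0))
```

```text
cam axis in tool, t0 [0.95674111 0.00282616 0.29095751]
now [9.56676144e-01 2.46031745e-04 2.91154074e-01] toolx [ 0.05003329 -0.02780444 -0.99836045] jaw [ 0.6008105  -0.79767713  0.05232528] 8.7
now [9.56679593e-01 3.69921123e-04 2.91142609e-01] toolx [ 0.04959947 -0.02773732 -0.99838396] jaw [ 0.6001883  -0.79816717  0.05199206] 8.75
holes [ 0.48446247 -0.28785155] [ 0.40939185 -0.35022726] 0.0976029030074201 mid [ 0.44692716 -0.3190394 ] ang 39.72297769442256
block [ 0.44697802 -0.31955829] [0.027, 0.0394, 0.0271, 0.0396]
0.015 [ 0.44586485 -0.31981969]
0.025 [ 0.44707908 -0.31866373]
0.035 [ 0.44829332 -0.31750777]
lug corners mid [ 0.44613677 -0.32023367]
```

Call:
carry_out --steps '[[[0,0,0],0,1],[[0,0,0],0,1],[[0,0,0],0,1],[[0,0,0],0,1]]'

```text
t: 9.2
ee_pos: [0.4416, -0.3209, 0.2771]
tcp_rot: [0.24, 0.684, 0.21, -0.657]
force: [-0.2, 0.2, 0.2]
width: 0.999
```

Run:
```python
from h import *
goal([.446,-.319,.1],-50.3);print(Rt()[:,0],Rt()[:,1])
```

```text
tcp [ 0.4416 -0.3209  0.2771] tool x [ 0.049 -0.028 -0.998] yaw y -52.95 w 0.999 F [-0.2  0.2  0.2] t 9.2 q [0.7, 0.12, -0.16, 1.83, 0.02, 1.13, -0.39]
d tool mm [177.   -8.1  -0.7] shares [ 0.3541 -0.0162 -0.0014]
turn deg about tool x -2.65 share -0.0295
[ 0.04949545 -0.02793798 -0.99838353] [ 0.60164657 -0.79705943  0.05213127]
```

Call:
carry_out --steps '[[[0,0,0],0.09,1],[[0,0,0],0.09,1],[[0,0,0],0.09,1],[[0,0,0],0,1]]'

```text
t: 9.6
ee_pos: [0.4412, -0.3212, 0.2773]
tcp_rot: [0.085, 0.719, 0.062, -0.687]
force: [0.2, 0.2, -0.1]
width: 0.998
```

Run:
```python
from h import *
goal([.446,-.319,.1],-50.3);print(Rt()[:,0],Rt()[:,1])
```

```text
tcp [ 0.4412 -0.3212  0.2773] tool x [ 0.05  -0.028 -0.998] yaw y -78.14 w 0.998 F [ 0.2  0.2 -0.1] t 9.6 q [0.68, 0.12, -0.13, 1.83, 0.02, 1.13, -0.82]
d tool mm [177.2  -7.8   2.4] shares [ 0.3544 -0.0157  0.0049]
turn deg about tool x -27.84 share -0.3094
[ 0.04973961 -0.02824921 -0.99836264] [ 0.20529132 -0.9779668   0.03789995]
```

Call:
carry_out --steps '[[[0,0,0],-0.09,1],[[0,0,0],-0.09,1],[[0,0,0],-0.09,1],[[0,0,0],0,1]]'

```text
t: 10.0
ee_pos: [0.441, -0.3212, 0.2775]
tcp_rot: [0.244, 0.682, 0.214, -0.655]
force: [-0.4, 0.3, -0.2]
width: 0.999
```

Run:
```python
from h import *
goal([.446,-.319,.1],-50.3);print(Rt()[:,0],Rt()[:,1])
```

```text
tcp [ 0.441  -0.3212  0.2775] tool x [ 0.05  -0.029 -0.998] yaw y -52.23 w 0.999 F [-0.4  0.3 -0.2] t 10.0 q [0.71, 0.12, -0.16, 1.83, 0.02, 1.13, -0.37]
d tool mm [177.4  -8.1  -1.4] shares [ 0.3549 -0.0162 -0.0028]
turn deg about tool x -1.93 share -0.0215
[ 0.04989514 -0.02855773 -0.9983461 ] [ 0.61162044 -0.78936418  0.05314724]
```

Call:
carry_out --steps '[[[-0.09,0,0],0,1],[[-0.09,0,0],0,1],[[0,0,0],0,1]]'

```text
t: 10.3
ee_pos: [0.4345, -0.3176, 0.3671]
tcp_rot: [0.241, 0.681, 0.215, -0.657]
force: [1.1, -0.9, 0.8]
width: 0.999
```

Run:
```python
from h import *
goal([.446,-.319,.1],-50.3);print(Rt()[:,0],Rt()[:,1])
```

```text
tcp [ 0.4345 -0.3176  0.3671] tool x [ 0.044 -0.024 -0.999] yaw y -52.4 w 0.999 F [ 1.1 -0.9  0.8] t 10.3 q [0.71, 0.06, -0.16, 1.72, 0.01, 1.32, -0.37]
d tool mm [267.3  -4.2  -2.9] shares [ 0.5346 -0.0085 -0.0058]
turn deg about tool x -2.1 share -0.0233
[ 0.04395182 -0.02446337 -0.99873409] [ 0.60951931 -0.79142337  0.04620886]
```

Call:
carry_out --steps '[[[0.09,0,0],0,1],[[0.09,0,0],0,1],[[0,0,0],0,1]]'

```text
t: 10.6
ee_pos: [0.4411, -0.3218, 0.2797]
tcp_rot: [0.243, 0.684, 0.21, -0.655]
force: [-1.3, 0.8, -0.4]
width: 0.995
```

Run:
```python
from h import *
goal([.446,-.319,.1],-50.3);print(Rt()[:,0],Rt()[:,1])
```

```text
tcp [ 0.4411 -0.3218  0.2797] tool x [ 0.053 -0.031 -0.998] yaw y -52.6 w 0.995 F [-1.3  0.8 -0.4] t 10.6 q [0.71, 0.12, -0.16, 1.83, 0.02, 1.13, -0.38]
d tool mm [179.5  -9.4  -1.4] shares [ 0.3591 -0.0188 -0.0028]
turn deg about tool x -2.3 share -0.0255
[ 0.05286034 -0.03091073 -0.99812339] [ 0.60641374 -0.79312673  0.05667772]
```

Call:
carry_out --steps '[[[0,0.086,-0.026],0,1],[[0,0.086,-0.026],0,1],[[0,0,0],0,1],[[0,0,0],0,1]]'

```text
t: 11.0
ee_pos: [0.5125, -0.3738, 0.2837]
tcp_rot: [0.24, 0.682, 0.212, -0.658]
force: [0.6, -0.0, 0.5]
width: 1.001
```

Run:
```python
from h import *
goal([.446,-.319,.1],-50.3);print(Rt()[:,0],Rt()[:,1])
```

```text
tcp [ 0.5125 -0.3738  0.2837] tool x [ 0.045 -0.026 -0.999] yaw y -52.74 w 1.001 F [ 0.6 -0.   0.5] t 11.0 q [0.69, 0.29, -0.15, 1.61, 0.05, 1.19, -0.39]
d tool mm [179.  -92.6  23.3] shares [ 0.3581 -0.1852  0.0466]
turn deg about tool x -2.44 share -0.0271
[ 0.04476677 -0.02618474 -0.99865424] [ 0.60478161 -0.79494629  0.04795412]
```

Call:
carry_out --steps '[[[0,-0.043,0.013],0,1],[[0,-0.043,0.013],0,1],[[0,-0.043,0.013],0,1],[[0,-0.043,0.013],0,1],[[0,0,0],0,1],[[0,0,0],0,1]]'

```text
t: 11.6
ee_pos: [0.4363, -0.3187, 0.2864]
tcp_rot: [0.242, 0.684, 0.209, -0.656]
force: [-0.5, -0.1, 0.8]
width: 1.003
```

Run:
```python
from h import *
goal([.446,-.319,.1],-50.3);print(Rt()[:,0],Rt()[:,1])
```

```text
tcp [ 0.4363 -0.3187  0.2864] tool x [ 0.052 -0.032 -0.998] yaw y -52.88 w 1.003 F [-0.5 -0.1  0.8] t 11.6 q [0.71, 0.1, -0.16, 1.83, 0.02, 1.15, -0.38]
d tool mm [186.5  -4.5  -3.4] shares [ 0.3731 -0.0091 -0.0069]
turn deg about tool x -2.58 share -0.0286
[ 0.05181485 -0.03201096 -0.99814354] [ 0.60253376 -0.796069    0.05680859]
```

Run:
```python
from h import *
goal([.447,-.3193,.12],-50.3)
```

```text
tcp [ 0.4363 -0.3187  0.2864] tool x [ 0.052 -0.032 -0.998] yaw y -52.88 w 1.003 F [-0.5 -0.1  0.8] t 11.6 q [0.71, 0.1, -0.16, 1.83, 0.02, 1.15, -0.38]
d tool mm [166.6  -2.6  -4.5] shares [ 0.3333 -0.0051 -0.009 ]
turn deg about tool x -2.58 share -0.0286
```

Call:
carry_out --steps '[[[0.08,0,-0.009],-0.029,1],[[0.08,0,0],0,1],[[0.08,0,0],0,1],[[0.08,0,0],0,1],[[0,0,0],0,1]]'

```text
t: 12.1
ee_pos: [0.4571, -0.3272, 0.1313]
tcp_rot: [0.263, 0.682, 0.218, -0.647]
force: [-1.7, 1.0, -0.8]
width: 1.002
```

Run:
```python
from h import *
import pickle
c=get_calibration('wrist'); im=snapshot('wrist'); cv2.imwrite('pics/w6.png',im)
pickle.dump(c,open('pics/w6.pkl','wb'))
goal([.447,-.3193,.024],-50.3); print(Rt()[:,0],Rt()[:,1])
print(wproj([.447,-.3193,.059],c))
```

```text
tcp [ 0.4593 -0.3285  0.1345] tool x [ 0.073 -0.047 -0.996] yaw y -50.28 w 0.997 F [ 0.1  0.6 -0.2] t 12.15 q [0.69, 0.29, -0.16, 1.95, 0.07, 0.82, -0.39]
d tool mm [108.8 -24.1   6.5] shares [ 0.2175 -0.0481  0.0129]
turn deg about tool x 0.02 share 0.0003
[ 0.07342033 -0.04668535 -0.99620778] [ 0.6368727  -0.76650356  0.08285811]
[289.18358289 258.27399703]
```

View pics/w6.png

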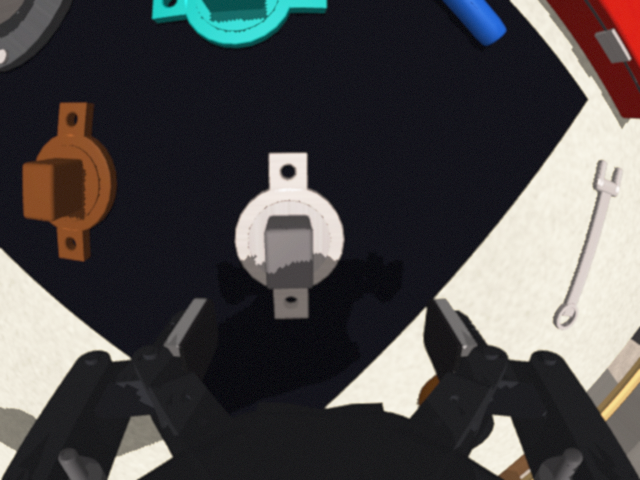

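Call:
carry_out --steps '[[[-0.1,-0.04,0.01],0,1],[[-0.1,0,0],0,1],[[0,0,0],0,1],[[0,0,0],0,1],[[0,0,0],0,1]]'

```text
t: 12.65
ee_pos: [0.4419, -0.3156, 0.2423]
tcp_rot: [0.268, 0.686, 0.213, -0.642]
force: [0.1, 0.3, 0.9]
width: 0.997
```

Run:
```python
from h import *
goal([.447,-.3193,.14],-50.3); print(Rt()[:,0],Rt()[:,1])
```

```text
tcp [ 0.4419 -0.3156  0.2423] tool x [ 0.084 -0.052 -0.995] yaw y -50.32 w 0.997 F [0.1 0.3 0.9] t 12.65 q [0.71, 0.12, -0.17, 1.91, 0.03, 1.01, -0.36]
d tool mm [102.4  -3.5   1.6] shares [ 0.2048 -0.007   0.0032]
turn deg about tool x -0.02 share -0.0003
[ 0.08400404 -0.05233341 -0.99509022] [ 0.63564053 -0.76624606  0.09395795]
```

Call:
carry_out --steps '[[[0.02,0,0],0,1],[[0.02,0,0],0,1],[[0.02,0,0],0,1],[[0.02,0,0],0,1],[[0.02,0,0],0,1],[[0.02,0,0],0,1],[[0,0,0],0,1],[[0,0,0],0,1]]'

```text
t: 13.45
ee_pos: [0.4448, -0.3172, 0.1726]
tcp_rot: [0.265, 0.684, 0.215, -0.644]
force: [-0.8, 0.6, -0.9]
width: 1.001
```

Run:
```python
from h import *
goal([.447,-.3193,.14],-50.3); print(Rt()[:,0],Rt()[:,1])
```

```text
tcp [ 0.4448 -0.3172  0.1726] tool x [ 0.077 -0.047 -0.996] yaw y -50.29 w 1.001 F [-0.8  0.6 -0.9] t 13.45 q [0.7, 0.21, -0.17, 1.96, 0.05, 0.88, -0.37]
d tool mm [32.7  0.3  0.6] shares [0.0654 0.0005 0.0011]
turn deg about tool x 0.01 share 0.0001
[ 0.07651777 -0.04693351 -0.99596299] [ 0.63659525 -0.76649635  0.08502847]
```

Call:
carry_out --steps '[[[-0.02,0,0],0,1],[[-0.02,0,0],0,1],[[-0.02,0,0],0,1],[[-0.02,0,0],0,1],[[-0.02,0,0],0,1],[[-0.02,0,0],0,1],[[0,0,0],0,1],[[0,0,0],0,1]]'

```text
t: 14.25
ee_pos: [0.4421, -0.3157, 0.243]
tcp_rot: [0.268, 0.686, 0.213, -0.642]
force: [0.7, -0.7, -0.6]
width: 0.999
```

Run:
```python
from h import *
goal([.447,-.3193,.14],-50.3); print(Rt()[:,0],Rt()[:,1])
```

```text
tcp [ 0.4421 -0.3157  0.243 ] tool x [ 0.084 -0.053 -0.995] yaw y -50.31 w 0.999 F [ 0.7 -0.7 -0.6] t 14.25 q [0.71, 0.12, -0.17, 1.91, 0.03, 1.02, -0.36]
d tool mm [103.1  -3.8   1.8] shares [ 0.2061 -0.0076  0.0035]
turn deg about tool x -0.01 share -0.0001
[ 0.08447938 -0.05265397 -0.99503306] [ 0.63576029 -0.76607815  0.09451514]
```

Call:
carry_out --steps '[[[0.1,0,0],0,1],[[0,0,0],0,1],[[0,0,0],0,1]]'

```text
t: 14.55
ee_pos: [0.4473, -0.319, 0.1934]
tcp_rot: [0.269, 0.686, 0.212, -0.642]
force: [1.2, -0.5, 1.1]
width: 1.0
```

Run:
```python
from h import *
goal([.447,-.3193,.14],-50.3); print(Rt()[:,0],Rt()[:,1])
```

```text
tcp [ 0.4473 -0.319   0.1934] tool x [ 0.087 -0.054 -0.995] yaw y -50.32 w 1.0 F [ 1.2 -0.5  1.1] t 14.55 q [0.7, 0.18, -0.17, 1.95, 0.04, 0.91, -0.37]
d tool mm [53.1 -5.1  2.1] shares [ 0.1062 -0.0102  0.0043]
turn deg about tool x -0.02 share -0.0002
[ 0.08660543 -0.05408272 -0.99477362] [ 0.635493   -0.765993    0.09697093]
```

Call:
carry_out --steps '[[[-0.1,0,0],0,1],[[0,0,0],0,1],[[0,0,0],0,1],[[-0.1,0,0],0,1],[[0,0,0],0,1],[[0,0,0],0,1]]'

```text
t: 15.15
ee_pos: [0.4397, -0.3142, 0.2994]
tcp_rot: [0.27, 0.687, 0.21, -0.641]
force: [-0.6, 0.7, -0.4]
width: 0.998
```

Run:
```python
from h import *
goal([.447,-.3193,.14],-50.3); print(Rt()[:,0],Rt()[:,1])
```

```text
tcp [ 0.4397 -0.3142  0.2994] tool x [ 0.091 -0.057 -0.994] yaw y -50.32 w 0.998 F [-0.6  0.7 -0.4] t 15.15 q [0.71, 0.06, -0.18, 1.85, 0.01, 1.12, -0.34]
d tool mm [159.4  -7.7   3. ] shares [ 0.3188 -0.0154  0.0061]
turn deg about tool x -0.02 share -0.0002
[ 0.09082373 -0.05671183 -0.99425088] [ 0.63518546 -0.76563537  0.10169515]
```

Call:
carry_out --steps '[[[0.01,0,0],0,1],[[0.01,0,0],0,1],[[0.01,0,0],0,1],[[0.01,0,0],0,1],[[0.01,0,0],0,1],[[0.01,0,0],0,1],[[0.01,0,0],0,1],[[0.01,0,0],0,1]]'

```text
t: 15.95
ee_pos: [0.4431, -0.3162, 0.2544]
tcp_rot: [0.269, 0.687, 0.211, -0.641]
force: [-0.3, -0.2, -0.6]
width: 1.003
```

Run:
```python
from h import *
goal([.447,-.3193,.14],-50.3); print(Rt()[:,0],Rt()[:,1])
```

```text
tcp [ 0.4431 -0.3162  0.2544] tool x [ 0.089 -0.055 -0.995] yaw y -50.31 w 1.003 F [-0.3 -0.2 -0.6] t 15.95 q [0.71, 0.11, -0.18, 1.9, 0.02, 1.03, -0.35]
d tool mm [114.3  -6.5   2.8] shares [ 0.2286 -0.013   0.0056]
turn deg about tool x -0.01 share -0.0001
[ 0.08875104 -0.05509881 -0.99452872] [ 0.63553722 -0.76567924  0.099135  ]
```

Call:
carry_out --steps '[[[-0.01,-0.09,0.023],0,1],[[-0.01,-0.09,0.023],0,1],[[-0.01,-0.09,0.023],0,1],[[-0.01,-0.07,0.02],0,1],[[0,0,0],0,1]]'

```text
t: 16.45
ee_pos: [0.2942, -0.2099, 0.2497]
tcp_rot: [0.266, 0.686, 0.214, -0.643]
force: [-0.4, -1.1, -0.4]
width: 0.997
```

Run:
```python
from h import *
goal([.3,-.215,.24],-50.3); print(Rt()[:,0],Rt()[:,1])
```

```text
tcp [ 0.2942 -0.2099  0.2497] tool x [ 0.082 -0.049 -0.995] yaw y -50.31 w 0.997 F [-0.4 -1.1 -0.4] t 16.45 q [0.72, -0.27, -0.19, 2.25, -0.06, 1.06, -0.31]
d tool mm [10.4  6.7 -0.9] shares [ 0.0208  0.0134 -0.0017]
turn deg about tool x -0.01 share -0.0001
[ 0.08182008 -0.04876213 -0.99545353] [ 0.63603805 -0.76641228  0.08982095]
```

Call:
carry_out --steps '[[[0,-0.07,0.02],0,1],[[0,-0.07,0.02],0,1],[[0,-0.07,0.02],0,1],[[0,0,0],0,1]]'

```text
t: 16.85
ee_pos: [0.2341, -0.165, 0.2208]
tcp_rot: [0.257, 0.677, 0.227, -0.651]
force: [-0.7, -0.6, 0.5]
width: 0.999
```

Run:
```python
from h import *
goal([.3,-.215,.24],-50.3); print(Rt()[:,0],Rt()[:,1])
```

```text
tcp [ 0.2341 -0.165   0.2208] tool x [ 0.049 -0.027 -0.998] yaw y -50.03 w 0.999 F [-0.7 -0.6  0.5] t 16.85 q [0.94, -0.41, -0.37, 2.39, -0.17, 1.09, -0.2]
d tool mm [-14.6  81.6 -18.7] shares [-0.0292  0.1632 -0.0374]
turn deg about tool x 0.27 share 0.003
[ 0.04914475 -0.02681989 -0.99843151] [ 0.64157238 -0.76528861  0.05213665]
```

Run:
```python
from h import *
print(monitor.read_state()['q'])
```

```text
[ 0.94171329 -0.40952314 -0.36702817  2.38829148 -0.16831971  1.08777903
 -0.19935187]
```

Call:
carry_out --steps '[[[-0.02,-0.05,0.014],0,1],[[-0.02,-0.05,0.014],0,1],[[0,0,0],0,1]]'

```text
t: 17.15
ee_pos: [0.2332, -0.1498, 0.219]
tcp_rot: [0.257, 0.674, 0.248, -0.647]
force: [-0.2, -0.1, -0.3]
width: 0.999
```

Run:
```python
from h import *
goal([.42,-.3,.25],-50.3); print(Rt()[:,0],Rt()[:,1],monitor.read_state()['q'])
```

```text
tcp [ 0.2332 -0.1498  0.219 ] tool x [ 0.04   0.001 -0.999] yaw y -48.21 w 0.999 F [-0.2 -0.1 -0.3] t 17.15 q [0.86, -0.41, -0.33, 2.4, -0.17, 1.11, -0.21]
d tool mm [-23.6 237.2 -39.9] shares [-0.0473  0.4744 -0.0798]
turn deg about tool x 2.09 share 0.0232
[ 0.04013163  0.00103216 -0.99919387] [ 0.66613281 -0.74538036  0.02598459] [ 0.86453538 -0.409619   -0.3266223   2.39523009 -0.16815994  1.10843455
 -0.20692886]
```

Call:
carry_out --steps '[[[-0.02,-0.045,0.035],0,1],[[-0.02,-0.045,0.035],0,1],[[0,0,0],0,1]]'

```text
t: 17.45
ee_pos: [0.2091, -0.1531, 0.2133]
tcp_rot: [0.248, 0.663, 0.269, -0.653]
force: [-0.6, 0.9, 0.1]
width: 0.998
```

Run:
```python
from h import *
goal([.42,-.3,.25],-50.3); print(Rt()[:,0],Rt()[:,1],monitor.read_state()['q'])
```

```text
tcp [ 0.2091 -0.1531  0.2133] tool x [ 0.002  0.033 -0.999] yaw y -47.12 w 0.998 F [-0.6  0.9  0.1] t 17.45 q [0.98, -0.41, -0.36, 2.4, -0.19, 1.15, -0.1]
d tool mm [-41.1 250.2 -55.6] shares [-0.0822  0.5005 -0.1111]
turn deg about tool x 3.18 share 0.0353
[ 0.00210028  0.03329181 -0.99944347] [ 0.68027276 -0.73259893 -0.02297357] [ 0.97502295 -0.4087108  -0.36171488  2.40406742 -0.18558302  1.14740828
 -0.10201021]
```

Call:
carry_out --steps '[[[-0.015,0.06,-0.013],0,1],[[-0.015,0.088,-0.02],0,1],[[-0.015,0.088,-0.02],0,1],[[-0.015,0.088,-0.02],0.035,1],[[-0.01,0.088,-0.02],0,1],[[0,0.088,-0.02],0,1],[[0,0,0],0,1],[[0,0,0],0,1]]'

```text
t: 18.25
ee_pos: [0.4386, -0.3148, 0.2485]
tcp_rot: [0.233, 0.675, 0.242, -0.656]
force: [-0.8, 1.2, 0.5]
width: 0.999
```

Run:
```python
from h import *
goal([.447,-.3193,.15],-50.3); print(Rt()[:,0],Rt()[:,1],monitor.read_state()['q'])
```

```text
tcp [ 0.4386 -0.3148  0.2485] tool x [ 0.021  0.022 -1.   ] yaw y -50.73 w 0.999 F [-0.8  1.2  0.5] t 18.25 q [0.96, 0.19, -0.44, 1.83, 0.06, 1.14, -0.38]
d tool mm [98.5  9.1 -0.8] shares [ 0.1971  0.0183 -0.0015]
turn deg about tool x -0.43 share -0.0048
[ 0.02073042  0.02168158 -0.99954998] [ 0.63292462 -0.77420474 -0.00366684] [ 0.96421297  0.18818602 -0.44455089  1.82869218  0.05664107  1.136213
 -0.38238649]
```

Call:
carry_out --steps '[[[0.09,0.016,0],0,1],[[0,0,0],0,1],[[0,0,0],0,1],[[0.09,0,0],0,1],[[0,0,0],0,1],[[0,0,0],0,1]]'

```text
t: 18.85
ee_pos: [0.4505, -0.3209, 0.1668]
tcp_rot: [0.239, 0.678, 0.236, -0.654]
force: [1.3, -0.5, 1.2]
width: 1.002
```

Run:
```python
from h import *
goal([.447,-.3193,.08],-50.3); print(Rt()[:,0],Rt()[:,1])
import pickle
c=get_calibration('wrist'); im=snapshot('wrist'); cv2.imwrite('pics/w7.png',im)
pickle.dump(c,open('pics/w7.pkl','wb'))
print(wproj([.447,-.3193,.059],c))
```

```text
tcp [ 0.4505 -0.3209  0.1668] tool x [ 0.032  0.008 -0.999] yaw y -50.75 w 1.002 F [ 1.3 -0.5  1.2] t 18.85 q [0.94, 0.29, -0.44, 1.89, 0.12, 0.96, -0.43]
d tool mm [86.6 -4.7  4.3] shares [ 0.1732 -0.0095  0.0086]
turn deg about tool x -0.45 share -0.005
[ 0.03247471  0.00772701 -0.99944269] [ 0.63267452 -0.77428072  0.01457117]
[311.66213263 240.84572479]
```

View pics/w7.png

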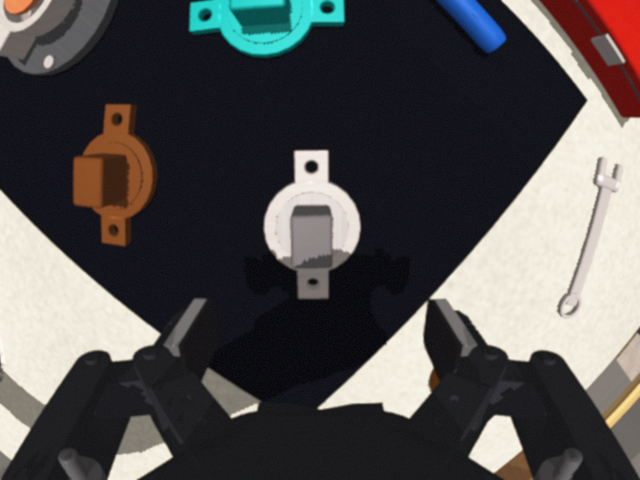

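Call:
carry_out --steps '[[[0.02,-0.01,0.008],0,1],[[0.02,0,0],0,1],[[0.02,0,0],0,1],[[0.02,0,0],0,1],[[0.02,0,0],0,1],[[0.02,0,0],0,1],[[0,0,0],0,1]]'

```text
t: 19.6
ee_pos: [0.4473, -0.321, 0.1068]
tcp_rot: [0.241, 0.679, 0.233, -0.653]
force: [-0.4, 0.1, -1.0]
width: 0.995
```

Run:
```python
from h import *
goal([.447,-.3193,.024],-50.3); print(Rt()[:,0],Rt()[:,1])
```

```text
tcp [ 0.4473 -0.321   0.1068] tool x [ 0.037  0.002 -0.999] yaw y -50.82 w 0.995 F [-0.4  0.1 -1. ] t 19.6 q [0.92, 0.36, -0.42, 1.94, 0.17, 0.84, -0.47]
d tool mm [82.7 -3.3  1.6] shares [ 0.1654 -0.0066  0.0033]
turn deg about tool x -0.52 share -0.0058
[ 0.03727987  0.00205099 -0.99930276] [ 0.6315726  -0.77500538  0.02197074]
```

Call:
carry_out --steps '[[[0.025,-0.005,0.003],0,1],[[0.025,0,0],0,1],[[0.025,0,0],0,1],[[0.025,0,0],0,1],[[0.025,0,0],0,1],[[0.015,0,0],0,1],[[0,0,0],0,1]]'

```text
t: 20.3
ee_pos: [0.4468, -0.3193, 0.0292]
tcp_rot: [0.24, 0.678, 0.234, -0.654]
force: [0.1, 0.1, 0.1]
width: 0.998
```

Run:
```python
from h import *
goal([.447,-.3193,.024],-50.3); print(Rt()[:,0],Rt()[:,1])
import pickle
c=get_calibration('wrist'); im=snapshot('wrist'); cv2.imwrite('pics/w8.png',im)
```

```text
tcp [ 0.4468 -0.3193  0.0292] tool x [ 0.036  0.004 -0.999] yaw y -50.81 w 0.998 F [0.1 0.1 0.1] t 20.3 q [0.88, 0.48, -0.38, 1.98, 0.24, 0.69, -0.52]
d tool mm [5.2 0.1 0. ] shares [0.0105 0.0001 0.    ]
turn deg about tool x -0.51 share -0.0057
[ 0.03587609  0.00367253 -0.9993495 ] [ 0.63170997 -0.77495115  0.01983015]
```

View pics/w8.png

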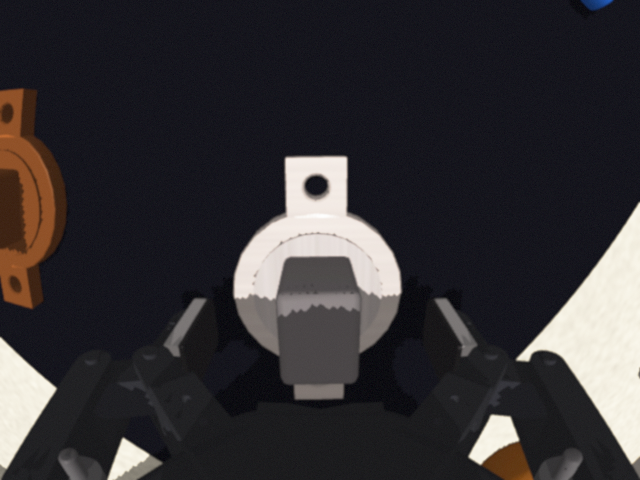

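Call:
carry_out --steps '[[[0.009,0,0],-0.005,0],[[0,0,0],0,0],[[0,0,0],0,0],[[0,0,0],0,0],[[0,0,0],0,0],[[0,0,0],0,0]]'

```text
t: 20.95
ee_pos: [0.448, -0.3198, 0.0269]
tcp_rot: [0.244, 0.678, 0.236, -0.652]
force: [0.9, -0.3, -1.9]
width: 0.342
```

Run:
```python
from h import *
goal([.447,-.3193,.1],-50.3); print(Rt()[:,0],Rt()[:,1],monitor.read_state()['wrist_torque'])
```

```text
tcp [ 0.448  -0.3198  0.0269] tool x [ 0.038  0.002 -0.999] yaw y -50.35 w 0.342 F [ 0.9 -0.3 -1.9] t 20.95 q [0.88, 0.49, -0.38, 1.98, 0.24, 0.69, -0.52]
d tool mm [-73.1   0.6  -1.8] shares [-0.1462  0.0011 -0.0035]
turn deg about tool x -0.05 share -0.0006
[ 0.03775461  0.00202618 -0.99928499] [ 0.63789563 -0.76979291  0.02253988] [ 0.02637916  0.08664796 -0.07163803]
```

Call:
carry_out --steps '[[[0.008,0,0],0,0],[[0.008,0,0],0,0],[[0.008,0,0],0,0]]'

```text
t: 21.25
ee_pos: [0.4481, -0.3201, 0.0265]
tcp_rot: [0.242, 0.675, 0.237, -0.656]
force: [-9.2, 4.1, 26.9]
width: 0.343
```

Run:
```python
from h import *
goal([.447,-.3193,.1],-50.3); print(Rt()[:,0],Rt()[:,1],monitor.read_state()['wrist_torque'])
```

```text
tcp [ 0.4481 -0.3201  0.0265] tool x [ 0.027  0.002 -1.   ] yaw y -50.47 w 0.343 F [-9.2  4.1 26.9] t 21.25 q [0.87, 0.49, -0.37, 1.97, 0.25, 0.7, -0.53]
d tool mm [-73.5  -0.2  -1.3] shares [-0.147  -0.0004 -0.0026]
turn deg about tool x -0.17 share -0.0019
[ 0.02713566  0.00196198 -0.99962983] [ 0.6363793  -0.77121526  0.0157613 ] [1.79346434 1.71006175 0.22210765]
```

Call:
carry_out --steps '[[[0.008,0,0],0,0],[[0.008,0,0],0,0],[[0.008,0,0],0,0],[[0,0,0],0,0]]'

```text
t: 21.65
ee_pos: [0.4481, -0.3201, 0.0276]
tcp_rot: [0.242, 0.672, 0.237, -0.659]
force: [0.1, -0.6, -4.6]
width: 0.339
```

Run:
```python
from h import *
goal([.447,-.3193,.1],-50.3); print(Rt()[:,0],Rt()[:,1],monitor.read_state()['wrist_torque'])
```

```text
tcp [ 0.4481 -0.3201  0.0276] tool x [ 0.019 -0.001 -1.   ] yaw y -50.48 w 0.339 F [ 0.1 -0.6 -4.6] t 21.65 q [0.87, 0.49, -0.37, 1.97, 0.25, 0.71, -0.54]
d tool mm [-72.4  -0.4  -0.7] shares [-0.1448 -0.0009 -0.0013]
turn deg about tool x -0.18 share -0.002
[ 1.90694058e-02 -7.73395748e-04 -9.99817863e-01] [ 0.63625555 -0.77137331  0.01273191] [-0.02433196 -0.00721803 -0.00306178]
```

Call:
carry_out --steps '[[[-0.03,0,0],0,0],[[-0.05,0,0],0,0],[[-0.05,0,0],0,0],[[-0.05,0,0],0,0],[[-0.05,0,0],0,0],[[-0.04,0,0],0,0],[[0,0,0],0,0]]'

```text
t: 22.35
ee_pos: [0.4405, -0.3178, 0.1643]
tcp_rot: [0.239, 0.67, 0.24, -0.661]
force: [0.9, -0.4, -3.9]
width: 0.342
```

Run:
```python
from h import *
goal([.4645,.021,.165],-92.7); print(Rt()[:,0],Rt()[:,1],monitor.read_state()['wrist_torque'])
```

```text
tcp [ 0.4405 -0.3178  0.1643] tool x [ 0.011  0.006 -1.   ] yaw y -50.46 w 0.342 F [ 0.9 -0.4 -3.9] t 22.35 q [0.93, 0.29, -0.43, 1.9, 0.13, 0.97, -0.44]
d tool mm [   1.5 -246.  -234.2] shares [ 0.003  -0.4921 -0.4684]
turn deg about tool x 42.24 share 0.4693
[ 0.0106236   0.005591   -0.99992794] [ 0.63661593 -0.77117712  0.00245168] [-0.05691635 -0.08017482  0.03461064]
```

Call:
carry_out --steps '[[[0,-0.03,-0.03],0,0],[[0,-0.06,-0.058],0,0],[[0,-0.06,-0.058],0,0],[[0,-0.06,-0.058],0,0],[[0,-0.06,-0.058],0,0],[[0,-0.06,-0.058],0,0],[[0,-0.06,-0.058],0,0],[[0,-0.06,-0.055],0,0]]'

```text
t: 23.15
ee_pos: [0.458, -0.0057, 0.1561]
tcp_rot: [0.231, 0.668, 0.234, -0.668]
force: [0.3, 0.1, -4.7]
width: 0.344
```

Call:
carry_out --steps '[[[0,0,0],0.06,0],[[0,0,0],0.08,0],[[0,0,0],0.08,0],[[0,0,0],0.08,0],[[0,0,0],0.08,0],[[0,0,0],0.08,0],[[0,0,0],0,0],[[0,0,0],0,0]]'

```text
t: 23.95
ee_pos: [0.4476, 0.006, 0.1455]
tcp_rot: [0.024, -0.7, 0.016, 0.714]
force: [-0.3, 0.1, -4.7]
width: 0.342
```

Run:
```python
from h import *
goal([.4645,.021,.165],-92.7); print(Rt()[:,0],Rt()[:,1],monitor.read_state()['wrist_torque'])
import pickle
c=get_calibration('wrist'); im=snapshot('wrist'); cv2.imwrite('pics/w9.png',im)
pickle.dump(c,open('pics/w9.pkl','wb'))
```

```text
tcp [0.4476 0.006  0.1455] tool x [-0.019  0.011 -1.   ] yaw y -93.29 w 0.342 F [-0.3  0.1 -4.7] t 23.95 q [0.47, 0.16, -0.59, 2.11, 0.1, 0.92, -1.81]
d tool mm [-19.7 -16.2 -15.7] shares [-0.0394 -0.0324 -0.0313]
turn deg about tool x -0.59 share -0.0066
[-0.01877412  0.01146949 -0.99975796] [-0.05744689 -0.99829466 -0.01037393] [-0.05659248 -0.06228383 -0.00637798]
```

View pics/w9.png

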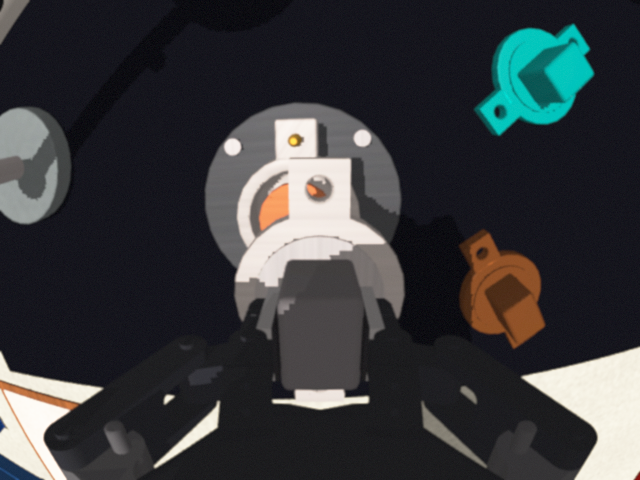

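Run:
```python
from h import *
import pickle
im=cv2.imread('pics/w9.png');cv2.imwrite('pics/w9c.png',cv2.resize(im[100:220,240:400],None,fx=5,fy=5,interpolation=cv2.INTER_CUBIC))
c=pickle.load(open('pics/w9.pkl','rb'))
print('dowel tip',wplane((294,141),.076,c),'hole',wplane((319,187),.133,c))
s=monitor.read_state();R=Rt(s); 
cov=s['ee_pos']+R@np.array([.0246,0,-.0007]);print('cover face c by tcp',cov,'hole by tcp',cov+R@np.array([-.012,0,-.05]),'tool z',R[:,2])
```

```text
dowel tip [0.51386581 0.01675504] hole [0.49693264 0.00292669]
cover face c by tcp [0.44761995 0.00614967 0.12080241] hole by tcp [0.49775688 0.00313132 0.1318105 ] tool z [-0.99814249  0.05762276  0.01977841]
```

View pics/w9c.png

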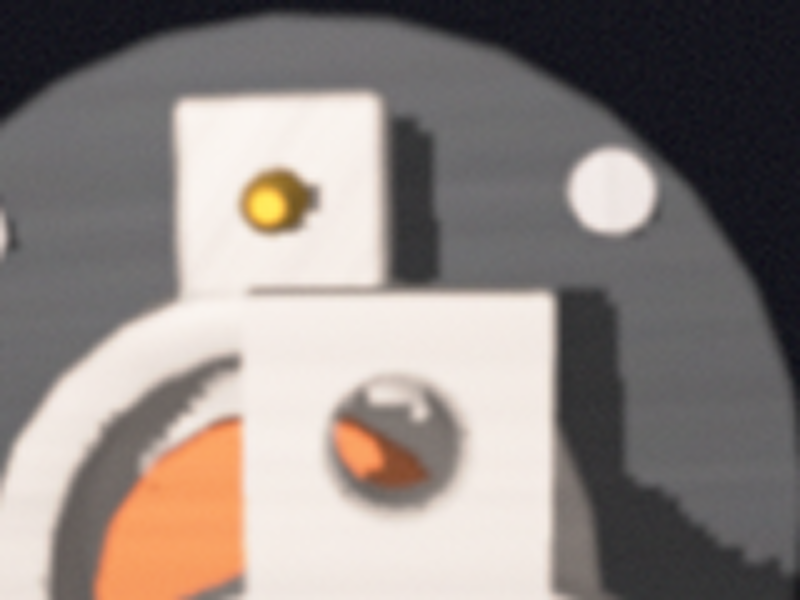

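Call:
carry_out --steps '[[[0,-0.016,-0.016],-0.004,0],[[0,-0.015,-0.016],0,0],[[0,0,0],0,0],[[0,0,0],0,0]]'

```text
t: 24.4
ee_pos: [0.4661, 0.0223, 0.1448]
tcp_rot: [0.021, -0.7, 0.012, 0.714]
force: [0.4, 0.1, -3.7]
width: 0.348
```

```bash
cat > chk.py <<'E'
from h import *
import pickle,sys
n=sys.argv[1]
c=get_calibration('wrist'); im=snapshot('wrist'); cv2.imwrite(f'pics/{n}.png',im)
pickle.dump(c,open(f'pics/{n}.pkl','wb'))
s=monitor.read_state();R=Rt(s); cov=s['ee_pos']+R@np.array([.0246,0,-.0007])
D=np.array([.4643,.0207,.058]); a=np.radians(-3.0)
print('t',s['t'],'face centre',np.round(cov,4),'tool x',np.round(R[:,0],4),'jaw',np.round(R[:,1],3),'F',np.round(s['force'],1),'T',np.round(s['wrist_torque'],2),'w',round(s['width'],3))
g=R.T@(D-cov);print('to home tool mm',np.round(g*1000,1),'shares',np.round(g/.5,4),'yaw',np.degrees(np.arctan2(R[1,1],R[0,1])))
h=cov+R@np.array([-.012,0,-.05]);d=D+[.05*np.cos(a),.05*np.sin(a),.018]
print('hole top',np.round(h,4),wproj(h,c),'dowel tip',np.round(d,4),wproj(d,c))
x0,y0=240,90
cv2.imwrite(f'pics/{n}c.png',cv2.resize(im[y0:y0+140,x0:x0+160],None,fx=4,fy=4,interpolation=cv2.INTER_CUBIC))
E
python3 chk.py w10
```

```text
t 24.45 face centre [0.4667 0.0227 0.1204] tool x [-0.0179  0.0129 -0.9998] jaw [-0.047 -0.999 -0.012] F [ 0.4  0.6 -4. ] T [-0.04 -0.13  0.02] w 0.343
to home tool mm [62.4  2.9  1.1] shares [0.1247 0.0058 0.0022] yaw -92.72045904114653
hole top [0.5168 0.0202 0.1314] [317.90258136 183.70351241] dowel tip [0.5142 0.0181 0.076 ] [323.57191258 171.3745715 ]
```

View pics/w10c.png

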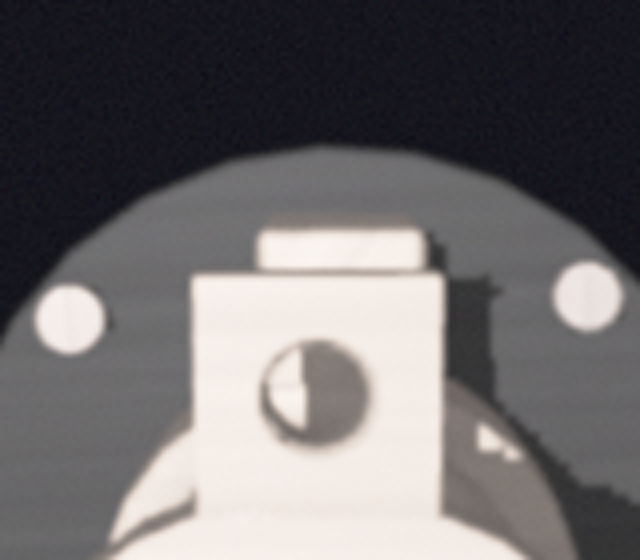

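Call:
carry_out --steps '[[[0.015,0.005,0],0,0],[[0.018,0,0],0,0],[[0.018,0,0],0,0],[[0.01,0,0],0,0],[[0,0,0],0,0],[[0,0,0],0,0]]'

```text
t: 25.05
ee_pos: [0.4641, 0.019, 0.1106]
tcp_rot: [0.021, -0.699, 0.013, 0.714]
force: [0.6, -1.1, -4.4]
width: 0.341
```

```bash
python3 chk.py w11
```

```text
t 25.1 face centre [0.4642 0.0193 0.0861] tool x [-0.0209  0.0121 -0.9997] jaw [-0.048 -0.999 -0.011] F [-0.3 -0.  -4.3] T [ 0.01 -0.01 -0.02] w 0.344
to home tool mm [28.1 -1.1 -0.6] shares [ 0.0562 -0.0023 -0.0012] yaw -92.77875385751221
hole top [0.5144 0.0167 0.097 ] [318.28796134 184.38581472] dowel tip [0.5142 0.0181 0.076 ] [316.10643705 177.24812005]
```

View pics/w11c.png

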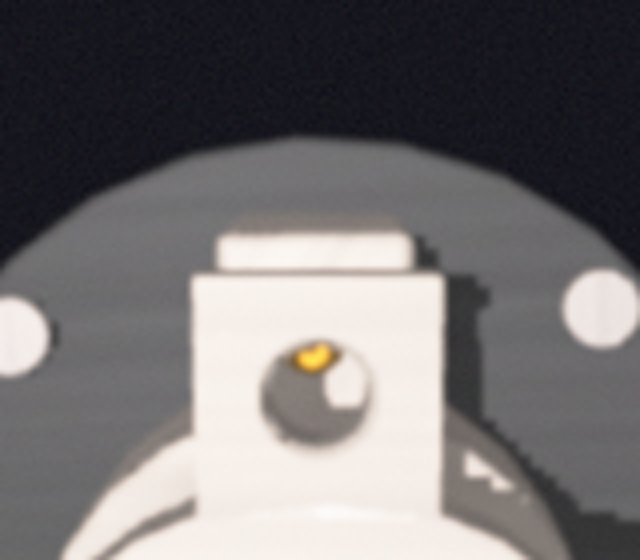

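Run:
```python
from h import *
import pickle
c=pickle.load(open('pics/w11.pkl','rb'))
print('dowel',wplane((318.7,179.2),.076,c),'hole',wplane((318.7,188.5),.097,c),wplane((318.7,188.5),.100,c))
T=np.array(c['world_to_cam']);print(-T[:3,:3].T@T[:3,3])
```

```text
dowel [0.51322952 0.01689759] hole [0.51265735 0.01661935] [0.51322099 0.01654773]
[0.54164749 0.01293559 0.25130224]
```

Call:
carry_out --steps '[[[0.01,0,-0.002],0,0],[[0.012,0,0],0,0],[[0.01,0,0],0,0],[[0,0,0],0,0]]'

```text
t: 25.5
ee_pos: [0.4659, 0.0191, 0.0942]
tcp_rot: [0.021, -0.7, 0.013, 0.714]
force: [0.3, -0.2, -4.2]
width: 0.339
```

```bash
python3 chk.py w12
```

```text
t 25.55 face centre [0.4663 0.0195 0.0699] tool x [-0.0181  0.012  -0.9998] jaw [-0.049 -0.999 -0.011] F [-0.1  0.4 -3.9] T [-0.02 -0.02 -0.03] w 0.344
to home tool mm [11.9 -1.   1.9] shares [ 0.0238 -0.002   0.0037] yaw -92.79047306476662
hole top [0.5165 0.0169 0.0809] [318.02407447 183.79236296] dowel tip [0.5142 0.0181 0.076 ] [315.73050316 187.08248787]
```

View pics/w12c.png

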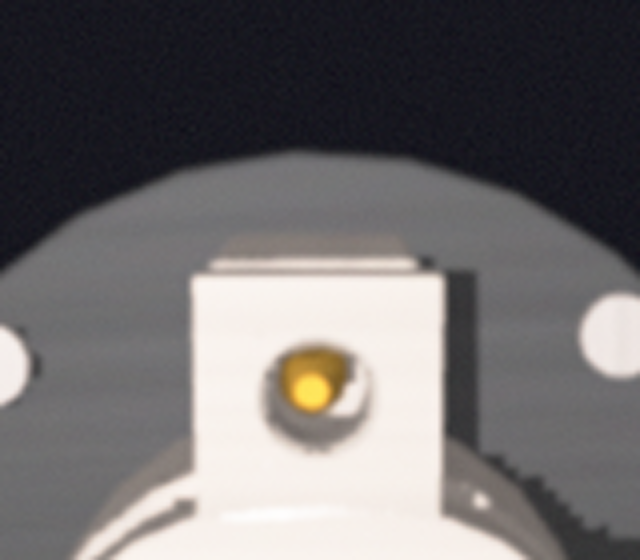

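Call:
carry_out --steps '[[[0.008,0,0.0015],0,0],[[0.008,0,0],0,0],[[0.006,0,0],0,0]]'

```text
t: 25.85
ee_pos: [0.4658, 0.0194, 0.0843]
tcp_rot: [0.021, -0.701, 0.013, 0.713]
force: [-2.5, -0.8, 4.9]
width: 0.344
```

```bash
python3 chk.py w13
```

```text
t 25.9 face centre [0.4661 0.0197 0.0595] tool x [-0.0175  0.0111 -0.9998] jaw [-0.049 -0.999 -0.01 ] F [-3.3 -0.3  5.5] T [-0.22  0.71 -0.03] w 0.344
to home tool mm [ 1.6 -0.9  1.8] shares [ 0.0031 -0.0018  0.0036] yaw -92.79412599698998
hole top [0.5162 0.0171 0.0706] [318.19554485 184.10792179] dowel tip [0.5142 0.0181 0.076 ] [315.88808775 191.23831596]
```

View pics/w13c.png

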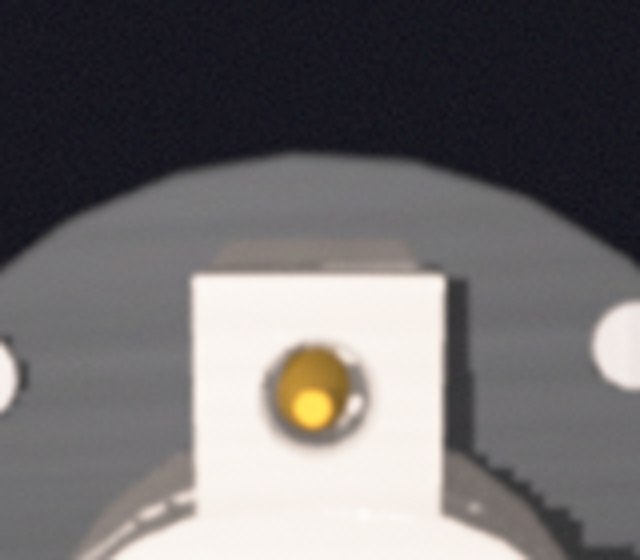

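Call:
carry_out --steps '[[[0.006,0,0.003],0,0],[[0.008,0,0],0,0],[[0.008,0,0],0,0],[[0.008,0,0],0,0]]'

```text
t: 26.3
ee_pos: [0.4647, 0.0205, 0.081]
tcp_rot: [0.017, -0.699, 0.017, 0.715]
force: [-14.0, -2.1, 32.3]
width: 0.34
```

```bash
python3 chk.py w14
```

```text
t 26.35 face centre [0.4649 0.0205 0.0564] tool x [-0.0236  0.0012 -0.9997] jaw [-0.048 -0.999 -0.   ] F [-13.2  -1.8  30.5] T [-0.22  2.42 -0.08] w 0.345
to home tool mm [-1.6 -0.2  0.6] shares [-0.0031 -0.0004  0.0012] yaw -92.75107830924395
hole top [0.5151 0.018  0.0672] [318.21598683 184.25139853] dowel tip [0.5142 0.0181 0.076 ] [318.12757405 190.18541164]
```

View pics/w14c.png

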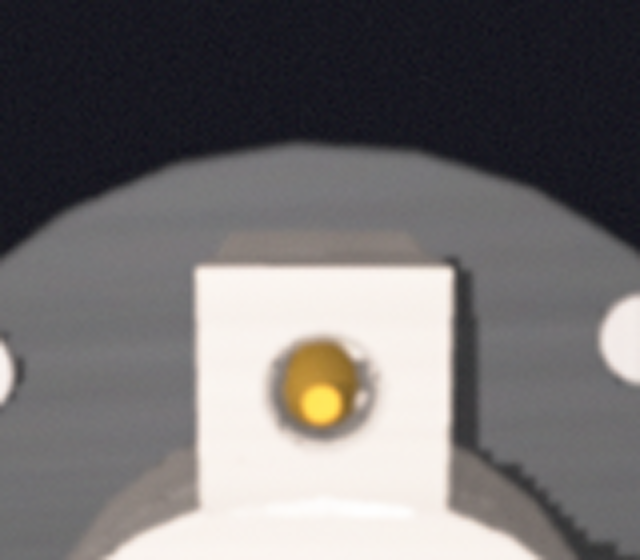

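Run:
```python
from h import *
import pickle
c=pickle.load(open('pics/w14.pkl','rb'))
g=lambda u,v:((u+.5)/4-.5+240,(v+.5)/4-.5+90)
for z in (.066,.07,.074,.078): print(z,1000*np.linalg.norm(wplane(g(197,300),z,c)-wplane(g(451,300),z,c)),wplane(g(322,388),z,c))
c=pickle.load(open('pics/w12.pkl','rb'))
for z in (.079,.083,.087): print('w12',z,1000*np.linalg.norm(wplane(g(192,300),z,c)-wplane(g(443,300),z,c)))
save('scene','s4.png',(240,160,400,270),5)
```

```text
0.066 26.67393394922963 [0.51378079 0.01730775]
0.07 25.98789529511832 [0.51452298 0.01727259]
0.074 25.30185664100701 [0.51526518 0.01723743]
0.078 24.6158179868957 [0.51600738 0.01720226]
w12 0.079 26.4326740701936
w12 0.083 25.755010504078545
w12 0.087 25.077346937963497
```

View pics/s4.png

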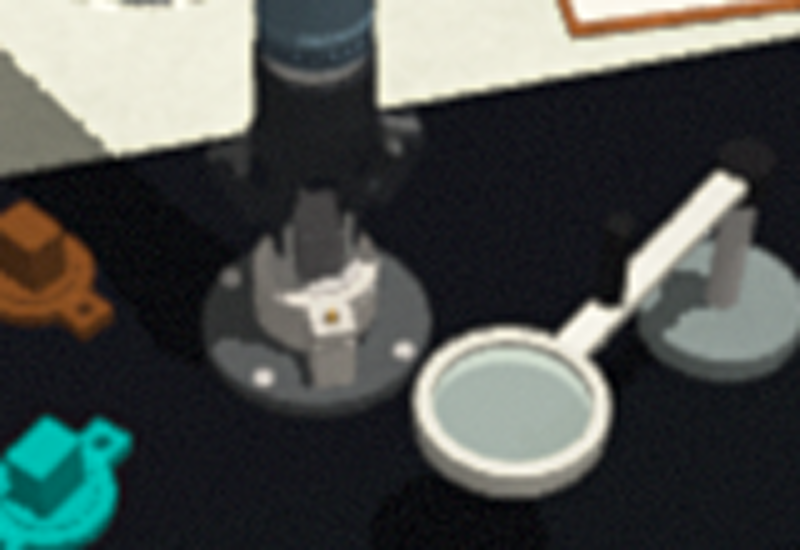

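Call:
carry_out --steps '[[[0.008,0,0.001],0,0],[[0.009,0,0],0,0],[[0.009,0,0],0,0],[[0.009,0,0],0,0]]'

```text
t: 26.8
ee_pos: [0.465, 0.0206, 0.0813]
tcp_rot: [0.013, -0.696, 0.022, 0.717]
force: [-15.5, -2.3, 33.8]
width: 0.341
```

```bash
python3 chk.py w15
```

```text
t 26.85 face centre [0.4649 0.0203 0.0568] tool x [-0.0303 -0.0125 -0.9995] jaw [-0.05  -0.999  0.014] F [-15.6  -1.9  34.9] T [0.05 2.86 0.1 ] w 0.346
to home tool mm [-1.2 -0.4  0.7] shares [-0.0025 -0.0007  0.0013] yaw -92.85358778499126
hole top [0.5152 0.0179 0.0673] [318.18666703 184.23895082] dowel tip [0.5142 0.0181 0.076 ] [318.11123608 190.6212198 ]
```

View pics/w15.png

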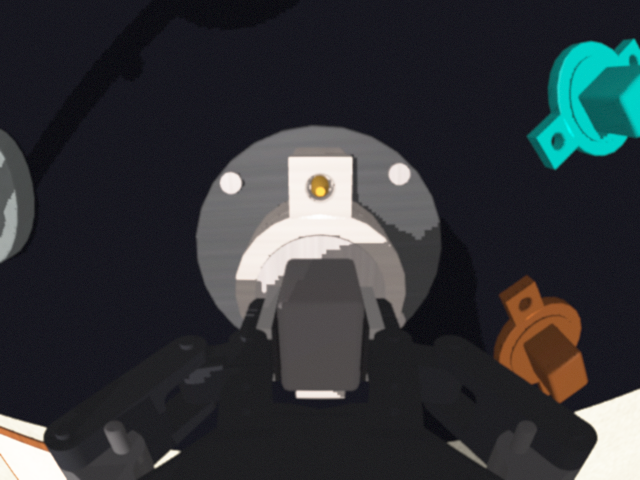

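Call:
carry_out --steps '[[[0.01,0,0.003],0,0]]'

```text
t: 26.95
ee_pos: [0.465, 0.0207, 0.0814]
tcp_rot: [0.012, -0.697, 0.024, 0.717]
force: [-11.3, -4.3, 34.9]
width: 0.342
```

```bash
python3 chk.py w16
python3 - <<'E'
from h import *
import pickle
im=cv2.imread('pics/w16.png');cv2.imwrite('pics/w16d.png',cv2.resize(im[130:410,220:420],None,fx=2.1,fy=2.1,interpolation=cv2.INTER_CUBIC))
s=monitor.read_state();print(s['t'],s['force'],s['wrist_torque'],s['ee_pos'])
E
```

```text
t 27.0 face centre [0.465  0.0202 0.0568] tool x [-0.0291 -0.016  -0.9994] jaw [-0.05  -0.999  0.017] F [-12.7  -2.3  34.5] T [0.08 2.49 0.1 ] w 0.343
to home tool mm [-1.1 -0.4  0.7] shares [-0.0023 -0.0008  0.0015] yaw -92.86433177170005
hole top [0.5152 0.0179 0.0674] [318.31015456 184.19636021] dowel tip [0.5142 0.0181 0.076 ] [318.23653703 190.60409842]
27.0 [-12.74512053  -2.31373026  34.54525945] [0.08470846 2.48774525 0.09692754] [0.46499885 0.02065149 0.08144651]
```

View pics/w16d.png

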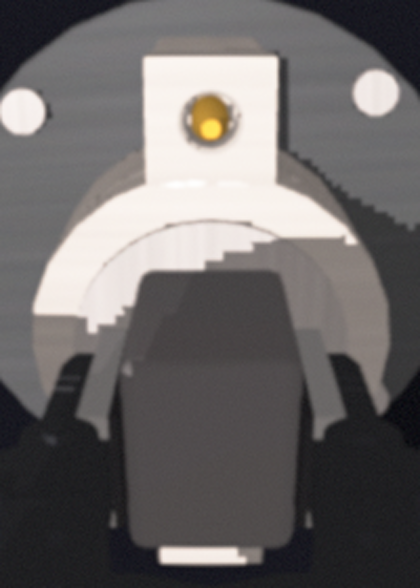

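View pics/w16c.png

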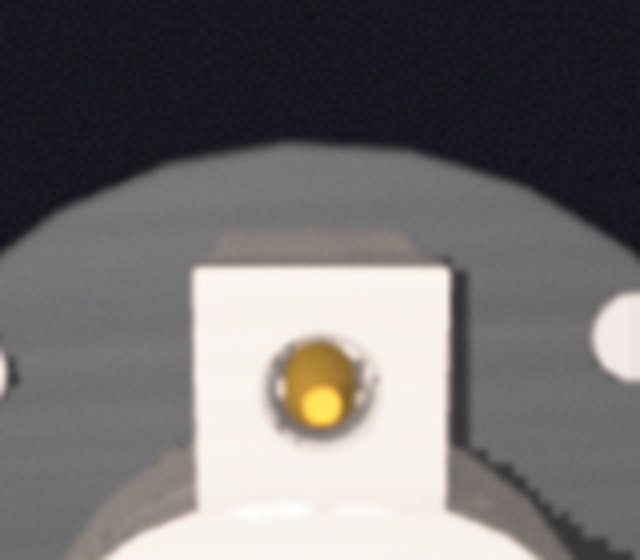

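Run:
```python
import cv2,numpy as np
for n,(x0,y0,x1,y1) in {'w16':(270,370,370,410),'w8':(270,360,370,410)}.items():
    im=cv2.imread(f'pics/{n}.png');cv2.imwrite(f'pics/{n}e.png',cv2.resize(im[y0:y1,x0:x1],None,fx=8,fy=8,interpolation=cv2.INTER_CUBIC))
im=cv2.imread('pics/w8.png');cv2.imwrite('pics/w8f.png',cv2.resize(im[150:290,240:400],None,fx=4,fy=4,interpolation=cv2.INTER_CUBIC))
```

```text
(no output)
```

View pics/w16e.png

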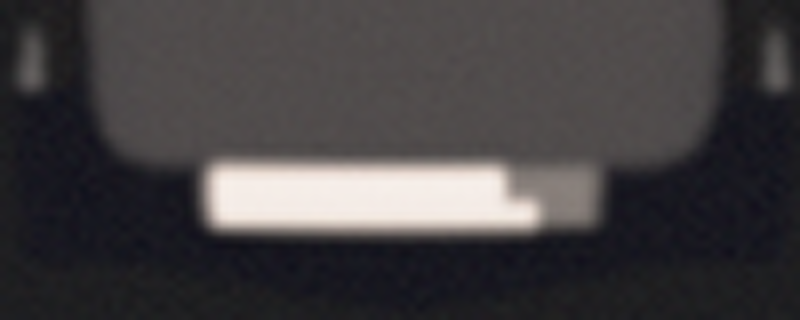

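View pics/w8e.png

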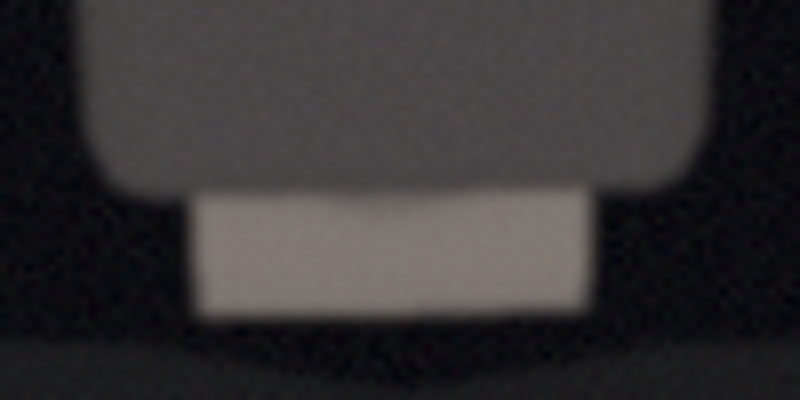

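View pics/w8f.png

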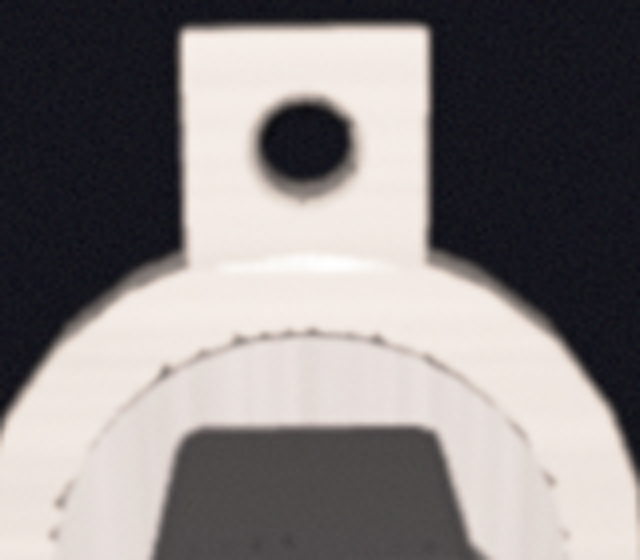

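```bash
cat > fit.py <<'E'
from h import *
import pickle
from scipy.optimize import least_squares
O=np.array([[63,13,12],[63,-13,12],[50,0,12],[-63,13,12],[-63,-13,12]])/1000
g=lambda p,x0,y0,f:((p[0]+.5)/f-.5+x0,(p[1]+.5)/f-.5+y0)
def fit(c,px,X0,yaw0):
    px=np.array(px)
    def res(p): 
        R=Rn.from_rotvec(p[:3]).as_matrix()
        return np.concatenate([wproj(R@o+p[3:],c)-u for o,u in zip(O,px)])
    r=least_squares(res,np.r_[0,0,np.radians(yaw0),X0],x_scale=np.r_[.05,.05,.05,.01,.01,.01])
    R=Rn.from_rotvec(r.x[:3]).as_matrix();J=np.linalg.inv(r.jac.T@r.jac)
    print('face',np.round(r.x[3:],4),'normal',np.round(R[:,2],4),'X axis',np.round(R[:,0],4),'rms px',np.sqrt(np.mean(r.fun**2)).round(2),'sig/px: pos mm',np.round(np.sqrt(np.diag(J))[3:]*1000,2),'rot',np.round(np.sqrt(np.diag(J))[:3],4))
    return R,r.x[3:]
if __name__=='__main__':
    c=pickle.load(open('pics/w16.pkl','rb'))
    fit(c,[g(p,240,90,4) for p in((193,267),(448,267),(320,388))]+[g(p,270,370,8) for p in((206,231),(602,231))],[.4643,.0207,.058],-3)
    c=get_calibration('wrist')
    # w8: rebuild calibration from state then is unavailable; use the tool->camera transform
    s=monitor.read_state();R=Rt(s);T=np.eye(4);T[:3,:3]=R;T[:3,3]=s['ee_pos'];TC=np.array(c['world_to_cam'])@T
    q=[0.240,0.678,0.234,-0.654];A=np.eye(4);x=np.array([.03587609,.00367253,-.9993495]);y=np.array([.63170997,-.77495115,.01983015])
    A[:3,:3]=np.c_[x,y,np.cross(x,y)];A[:3,3]=[.4468,-.3193,.0292]
    c8=dict(c);c8['world_to_cam']=TC@np.linalg.inv(A)
    fit(c8,[g(p,240,150,4) for p in((180,28),(430,26),(304,146))]+[g(p,270,360,8) for p in((200,318),(590,314))],[.447,-.319,.003],39.7)
E
python3 fit.py
```

```text
face [0.4642 0.0196 0.0586] normal [0.0195 0.0184 0.9996] X axis [ 0.9986 -0.0493 -0.0186] rms px 0.34 sig/px: pos mm [0.67 0.56 1.74] rot [0.0444 0.0222 0.0037]
face [ 0.4469 -0.3192  0.0048] normal [-0.0195  0.0047  0.9998] X axis [0.7688 0.6394 0.012 ] rms px 0.28 sig/px: pos mm [0.57 0.58 1.79] rot [0.0449 0.0279 0.0036]
```

Run:
```python
import cv2,numpy as np
o=[]
for n in('w12','w14','w15','w16'):
    im=cv2.imread(f'pics/{n}.png');o.append(cv2.resize(im[378:406,280:360],None,fx=5,fy=5,interpolation=cv2.INTER_CUBIC))
    # edge profile of the lug end: columns 305..330
    g=cv2.cvtColor(im,cv2.COLOR_BGR2GRAY).astype(float)
    p=g[385:406,300:330].mean(1);d=np.diff(p);k=np.argmin(d)
    print(n,'lug end row',round(385.5+np.sum(np.arange(k-1,k+2)*-d[k-1:k+2])/np.sum(-d[k-1:k+2]),2),'block edge row',385.5+np.argmax(d))
    row=g[394:397].mean(0); print('  cols',np.round(row[292:300]).astype(int).tolist(),np.round(row[338:350]).astype(int).tolist())
    p=g[140:170,300:335].mean(1);d=np.diff(p);k=np.argmax(d);print('  +x lug end row',round(140.5+np.sum(np.arange(k-1,k+2)*d[k-1:k+2])/np.sum(d[k-1:k+2]),2))
cv2.imwrite('pics/cmp.png',np.vstack(o))
```

```text
w12 lug end row 402.28 block edge row 389.5
  cols [22, 44, 99, 175, 228, 237, 237, 237] [237, 237, 237, 237, 237, 227, 169, 89, 33, 23, 22, 24]
  +x lug end row 158.76
w14 lug end row 398.29 block edge row 390.5
  cols [26, 25, 52, 112, 181, 227, 235, 236] [236, 236, 236, 237, 237, 226, 169, 91, 38, 23, 23, 23]
  +x lug end row 156.23
w15 lug end row 397.73 block edge row 390.5
  cols [23, 25, 45, 101, 173, 224, 235, 236] [199, 187, 160, 139, 133, 124, 94, 56, 30, 26, 26, 23]
  +x lug end row 156.25
w16 lug end row 398.39 block edge row 390.5
  cols [24, 25, 50, 108, 181, 229, 238, 237] [131, 127, 128, 129, 128, 118, 92, 55, 30, 22, 24, 25]
  +x lug end row 156.24
```

View pics/cmp.png

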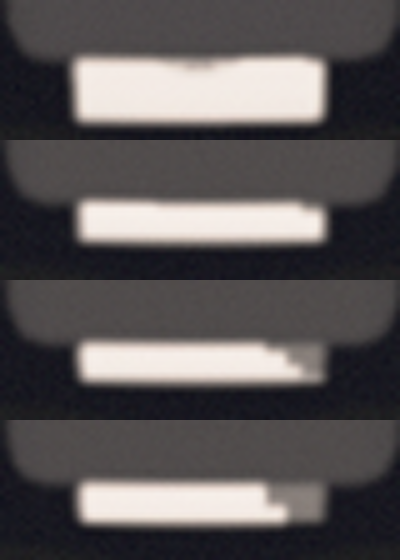

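Run:
```python
from fit import *
c16=pickle.load(open('pics/w16.pkl','rb'));c12=pickle.load(open('pics/w12.pkl','rb'))
s=monitor.read_state();R=Rt(s)
def colsub(im,rows,lo,hi,sign):
    g=cv2.cvtColor(im,cv2.COLOR_BGR2GRAY).astype(float);p=g[rows[0]:rows[1],lo:hi].mean(0);d=sign*np.diff(p);k=np.argmax(d);k=min(max(k,2),len(d)-3)
    w=np.clip(d[k-2:k+3],0,None);return lo+.5+np.sum(np.arange(k-2,k+3)*w)/w.sum()
out={}
for n,c,er,fr in(('w12',c12,402.28,158.76),('w16',c16,398.39,156.24)):
    im=cv2.imread(f'pics/{n}.png')
    L=colsub(im,(161,168),280,296,1);Rr=colsub(im,(161,168),344,360,-1)
    l=colsub(im,(393,397),288,304,1);r=colsub(im,(393,397),338,352,-1)
    hole={'w12':(315,394),'w16':(320,388)}[n]
    print(n,round(L,2),round(Rr,2),round(l,2),round(r,2))
    out[n]=fit(c,[(L,fr),(Rr,fr),g(hole,240,90,4),(l,er),(r,er)],[.4643,.0207,.06],-3)
# tool rotation w12 in tool frame
x=np.array([-.0181,.012,-.9998]);y=np.array([-.0487,-.9988,-.011]);x/=np.linalg.norm(x);y-=x*(x@y);y/=np.linalg.norm(y)
R12=np.c_[x,y,np.cross(x,y)]
print('fit normals (world): w12',out['w12'][0][:,2],'w16',out['w16'][0][:,2])
# mat: flat normal (0,0,1) in tool frame at end of mat press
xm=np.array([.01907,-.00077,-.99982]);ym=np.array([.63626,-.77137,.01273]);Rm=np.c_[xm,ym,np.cross(xm,ym)]
n_tool=Rm.T@[0,0,1]; print('rigid prediction w12 normal',R12@n_tool)
```

```text
w12 287.51 350.63 294.33 344.51
face [0.4639 0.0191 0.0713] normal [ 0.0423 -0.0101  0.9991] X axis [ 0.998  -0.0471 -0.0427] rms px 0.55 sig/px: pos mm [0.65 0.58 1.74] rot [0.0457 0.0234 0.0039]
w16 287.68 352.08 295.29 344.49
face [0.4646 0.0197 0.0593] normal [0.0098 0.0176 0.9998] X axis [ 0.9987 -0.0502 -0.0089] rms px 0.31 sig/px: pos mm [0.67 0.55 1.73] rot [0.0438 0.0217 0.0037]
fit normals (world): w12 [ 0.04226565 -0.01009234  0.99905543] w16 [0.0097835  0.01756683 0.99979782]
rigid prediction w12 normal [ 0.03167705 -0.02540101  0.99917749]
```

Run:
```python
from station import hand_in, monitor
s=monitor.read_state();print(s['t'],s['force'],s['width'],s['ee_pos'])
print(hand_in())
```

```text
27.0 [-12.74512053  -2.31373026  34.54525945] 0.3425337644454874 [0.46499885 0.02065149 0.08144651]
the job is handed in; nothing more can be done
None
```

I swung the magnifier anticlockwise by its handle, put the silver cover with the grey grip block onto the two dowels, and pressed it down. I handed in at 27.0 s of the 58 s, still gripping the cover and holding it pressed shut.

**Last checks**
- **Magnifier:** the last scene picture, taken at about 26.4 s with the cover on, shows the ring well clear of the housing. I put the lens centre at about (0.66, 0.07), roughly 0.2 m from the housing centre. I worked that out from the arm's swing and the pictures; I did not measure it separately.
- **Push and grip:** the tool read about 35 N upward at the end, against 12 N from the spring. The height held steady over repeated presses, and the gripper opening matched the block.
- **Cover height:** a fit to the wrist picture put the cover's face at about 58 mm, corrected using the earlier hover picture. The far-side (+x) lug's apparent width also fits fully home.
- **Cover level:** the same fit shows it level to within about 0.01 rad. The first uncorrected fit suggested about 0.02 to 0.03 rad of tilt. I put that down to measurement bias after comparing the hover and final pictures.
- **Bystanders:** I saw no sign that the coil, jar, screwdriver, meter or look-alikes had moved. I did not re-measure them at the end.

**Less certain**
- **Robot-side lug:** it was mostly hidden by the gripper, so that it is home rests on the pose fit.
- **Sideways force:** about 13 N along x remained at the end.
- **Tool lean:** the tool was leaning about 2° at the end. The cover pivoted in the grip to sit flat.
- **Joint limit:** earlier, while correcting tool lean, I deliberately ran joint 2 to its lower limit. The lowest reading was -0.4096 against -0.41.

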